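# Stamp the ends of the brass bars in the goldsmith's air press

## Task

Set the press by rolling its ridged wheel until the white ridge stands straight up between the two small pointers, and lay every brass bar from the wooden board flat on the press bed, side by side, each pointing straight from the ram to the anvil. Then push the valve lever over to its stop, away from the housing and towards the anvil, and hold it there for three seconds so that the ram presses all the bars against the anvil together; let go so that the lever springs back to its middle. Finally lay all the bars flat in the black tray, leaving the wheel as set and the hammer, jar and wooden block where they are.

Things in the scene. Friction and masses are not known exactly. Their poses are not given: they have to be found in the camera images.
- press: horizontal bench press, fixed. Origin on the table under the centre of its bed; x runs from ram to anvil (away from the robot, yaw within 0.15 rad), y to its left, z up. The bed is a flat steel slab, top 12 mm above the table, 240 mm wide in y, no side walls. Grey housing behind the ram: x -205 to -125 mm, y within 85 mm, top at z = 62 mm, with a brass fitting up to 90 mm
- bed (a point): centre of the bed's top face, 12 mm above the press's origin. Lever at rest, the bed is open from the ram's face 75 mm on the -x side to the anvil's face 75 mm on the +x side. The anvil is a steel bar, 40 mm thick, top 48 mm above the table. Bars may lie anywhere within 100 mm either way in y; a pitch of 70 mm leaves room for fingers
- ram (a joint): travel in m of the ram, a steel plate 15 mm thick, 230 mm wide, from z = 14 to 46 mm: 0 at rest, +x towards the anvil, 0.127 m per rad of the lever. At the lever's stop its face is 93 mm from the anvil: the 90 mm bars are pushed along the bed to within 3 mm of the anvil, their centres then about 30 mm on the +x side of the bed's centre
- lever (a joint): angle of the valve lever, rad: 0 upright at rest, positive when pushed in the press's +x (towards the anvil), stops at +0.45 and -0.22. Pressing counts above 0.38. A 1.2 N m/rad spring brings it back to 0 once let go; with bars on the bed it takes about 6 to 14 N at the stick, 85 mm above the pivot
- lever_tip (a point): centre of the lever's black ball knob (30 mm across) on a steel stick 12 mm thick; 155 mm above the table at rest. The pivot is 110 mm below it, at (-100, +165, 45) mm in the press's frame, on top of a grey block 75 mm in x, 56 mm in y, 45 mm high
- wheel (a joint): angle of the ridged wheel, rad: 0 when the white ridge stands straight up; grows as the wheel's top rolls in the press's +x. Starts between -2.5 and -1.5, stops at -3.1 and +3.1, stays where it is left (about 1.5 N at the ridges). Set means within 0.2 of 0
- wheel_axis (a point): centre of the wheel, axle along the press's y, at (-115, -165, 45) mm in its frame. Black drum, radius 34 mm, 30 mm wide, six ridges 6 mm thick out to radius 50 mm; at angle q they lie at q + k*60 degrees from straight up towards +x (k = 0 white). The upper half stands out between grey cheeks 34 mm apart, tops 50 mm above the table, each with a white pointer to 67 mm
- bar1: a plain brass bar blank, 90 x 22 x 22 mm, 0.27 to 0.41 kg, all bars alike; origin at its centre, x axis along its length. Two or three bars are present (an absent one reads None). They start side by side on the board, lying across it, about 65 mm apart. Two that come to touch are 44 mm wide together
- bar2: a plain brass bar blank, 90 x 22 x 22 mm, 0.27 to 0.41 kg, all bars alike; origin at its centre, x axis along its length. Two or three bars are present (an absent one reads None). They start side by side on the board, lying across it, about 65 mm apart. Two that come to touch are 44 mm wide together
- bar3: a plain brass bar blank, 90 x 22 x 22 mm, 0.27 to 0.41 kg, all bars alike; origin at its centre, x axis along its length. Two or three bars are present (an absent one reads None). They start side by side on the board, lying across it, about 65 mm apart. Two that come to touch are 44 mm wide together
- board: flat dark wooden board fixed on the table, 220 (x) x 130 (y) x 8 mm, origin at the centre of its underside; the bars start on it with their lengths along its y. It lies on either side of the press
- tray: open black plastic tray fixed on the table on the other side of the press, outside 220 (x) x 130 (y) x 20 mm, walls and floor 5 mm, so 210 x 120 mm inside; origin at the centre of its underside. Three bars fit side by side along its y at 65 mm pitch
- hammer: a small hammer, 200 mm long, lying beyond the press; leave it alone
- jar: a closed jar, 56 mm across and 70 mm high, beyond the press; leave it alone
- boxwood: a light wooden block 70 x 90 x 45 mm beyond the press; leave it alone
Not all that is in view belongs to the job. Leave any pink or turquoise look-alike of the bar1 alone.

How it is judged:
By the outcome, as a careful person would: the job done as asked, in the order asked, and still so for the second after the job is handed in, with the robot touching nothing.
Of bar1, bar2, bar3 only 2 to 3 are there at a start; the rules pass over those that are not, and their reading is None.
At some moment in a run one of bar1, bar2, bar3 may be knocked a few centimetres aside while the robot is not near it.
Once in a run the grip may slacken for a moment while it holds something.
It also fails if it takes over 210 s, if anything falls off the work surface, if the arm or the gripper's body presses on something with over 40 N, if the wrist force passes 120 N, or if a joint passes its speed limit or range.

## Robot

A 7-joint arm with a two-finger parallel gripper is mounted at the origin on the work surface. World frame = base frame: x ahead of the robot, y to its left, z up, the work surface at z = 0. Lengths are in m, angles in rad, forces in N, time in s.
With the tool pointing down it reaches from about 0.425 to 0.925 m from the base axis. Payload 6.8 kg.
Tool frame: the origin (TCP) lies at the very end of the fingers, on their centre line; the grasp point (between the pads) lies 19 mm behind it (bot.grasp_offset is the distance from the TCP to the grasp point, in m); z points along the fingers, y is the direction in which the jaws open and shut (so a half turn about z gives the same grasp; the last joint's range is limited). The gripper opens to 85 mm and grips with 20 to 120 N. Pads are 22 mm wide; open, the fingers measure 114 mm over their backs; the gripper's body (76 mm by 85 mm) begins 54 mm behind the grasp point. The pads swing forward as they close: fully open they stand 13 mm farther back than shut.
Start: joints at [1.201, 0.477, 0.022, 1.555, -0.011, 1.109, -0.083], TCP at [0.175, -0.652, 0.231] pointing down, gripper open.
Joint ranges: [-2.96, 2.96], [-0.34, 2.1], [-1.41, 1.46], [0.24, 2.44], [-1.37, 4.51], [0.17, 1.92], [-2.96, 2.96]. Speed limits (rad/s): [2.39, 2.39, 3.14, 3.14, 3.14, 3.14, 3.14].

## Interface

Orientations are given as a unit quaternion [w, x, y, z].
In Python, from station import monitor, cams, bot, finder gives the robot as it stands.
- The arm moves only by the tool jog_arm, never from a script. Its argument "plan" is a list of rows, each an object of numbers: "x", "y", "z": the shift along the tool's x, y, z as a fraction of full scale; "wx", "wy", "wz": the turn, a rotation vector about the tool's x, y, z as a fraction of full scale. A call has 1 to 12 rows; each row is the pose to reach, as a shift and turn from the pose measured when the call began, along the tool's axes at that moment, turning the shorter way round; what a row does not reach only later rows make up. Full scale, the value 1, is 20 cm for a shift and 180 degrees for a turn. A row lasts 1/12 s, in which the tool goes at most 41.7 mm and 7.16 degrees, less where a joint would pass 70% of its speed; a pose out of reach is approached as far as the arm can. A call with a number of a shift or a turn outside -1 to 1 is refused whole. A call with a gripper value outside its range is refused whole. "hand" is the opening, from -1 (shut) to 1 (fully open), set as the call begins (left out, the last holds). The fingers move at their own pace and stop on an object; "grip_force" is the grip in N (left out, the last holds). Time passes only in rows, so rows that repeat a pose let the fingers close. It gives the time, the measured TCP pose, the force and the opening at its end, in the units of the state.
- monitor.get_obs(): the state, without advancing time (a new reading comes with each control period).
- cams.read_camera(name): name is "scene" or "side" or "wrist"; returns the picture (420x560x3 uint8, red, green, blue); there is no depth.
- cams.get_calibration(name): a dict with "fx", "fy", "cx", "cy" (pixels), "distortion" ([k1, k2, p1, p2, k3] as OpenCV has them; the pictures are not rectified), "extrinsics" (4x4, takes a point from world to camera coordinates). Camera axes: x right, y down, z forward; pixel columns grow to the right and rows downward; lengths in m; the calibration is good to about 2 mm. A picture is of the moment at which its call begins: read the wrist's pose just before it. get_calibration takes no time and is no camera call; for the wrist camera it gives the pose at the moment of the call.
- bot.hand_in(): hands the job in, once; it reports no verdict.
Trained networks look in the newest picture that a camera, given by its name, has taken for a name from the list of things; names that differ only in an ending like _2 or _b are one class to them, and where a whole thing is asked for, a point or a joint stands for the part that bears it (a point fixed in the world has none). Each returns a list of dicts, best first, with "confidence" (0 to 1); they miss things now and then, are a little off and sometimes report something else, mostly with a low value. They report only what shows in the picture. A call takes as long as a camera call. They do not tell look-alikes from the thing itself.
- finder.find_in(camera, target): "bbox" ([left, top, width, height] in pixels, round what is visible of it).
- finder.place_of(camera, target): "location" ([column, row] in pixels: a listed point, or the origin of a listed thing).
The state is a dict: "t": time; "q": joint angles; "joint_vel": joint speeds; "joint_torque": joint torques, N m; "eef_pos": TCP position; "tool_rot": TCP orientation; "contact_force": force on the tool from outside, world axes, zero at the start; "torque": the same for the moment, N m; "gripper_width": opening from 0.0 (shut) to 1.0 (fully open).
Only numpy, scipy, OpenCV 4.12 (cv2) and the standard library are available. Lean on these libraries where they do the work, as an engineer would, in place of code of your own. Each camera call takes 0.05 s, during which the arm holds its last target. There are 200 camera calls.

## Working session

There is one attempt and no reset: what is moved stays moved. The work goes in short steps, Python scripts to look and compute and a tool call to move; the robot and the scene stay as the last step left them, time stands still between calls to the robot, and variables do not carry over. Pictures are saved under pics/ and viewed, about 12 in all and at most 16, crops included, and the job is handed in when it is done.

Besides the shell and the picture viewer there is one more tool, called after ">>>" as name(argument=value, ...), one argument or row to a line, values as JSON. jog_arm: Moves the arm, as the interface text tells. Shift numbers are shares of 20 cm and turn numbers shares of 180 degrees, none past 1 either way. Its arguments: {"type":"object","properties":{"plan":{"type":"array","items":{"type":"object","properties":{"x":{"type":"number","minimum":-1,"maximum":1},"y":{"type":"number","minimum":-1,"maximum":1},"z":{"type":"number","minimum":-1,"maximum":1},"wx":{"type":"number","minimum":-1,"maximum":1},"wy":{"type":"number","minimum":-1,"maximum":1},"wz":{"type":"number","minimum":-1,"maximum":1}}}},"hand":{"type":"number"},"grip_force":{"type":"number"}},"required":["plan"]}

```bash
ls; mkdir -p pics; python3 - <<'E'
from station import monitor,cams,bot,finder
import cv2,numpy as np
o=monitor.get_obs();print(o)
ims=[]
for c in ['scene','side']:
    im=cams.read_camera(c);cv2.imwrite(f'pics/{c}0.png',im[:,:,::-1])
    k=cams.get_calibration(c);print(c,k)
    for t in ['bed','lever_tip','wheel_axis','bar1','board','tray','press']:
        print(t,[(np.round(r['location']).tolist(),round(r['confidence'],2)) for r in finder.place_of(c,t)][:5])
E
```

```text
pics
{'t': 0.0, 'q': array([ 1.20090267,  0.47780056,  0.02231845,  1.55649639, -0.01151796,
        1.1092854 , -0.08311207]), 'joint_vel': array([ 0.00146861,  0.00111617,  0.00099253, -0.00040435,  0.00025243,
        0.00101002,  0.00044672]), 'joint_torque': array([ 1.15993709e-03, -5.96434164e+01,  1.60810076e+00, -2.81193191e+01,
        1.24890968e-02,  9.44659085e-03, -2.48636252e-05]), 'eef_pos': array([ 0.17454185, -0.65140808,  0.23030601]), 'tool_rot': array([-9.14002017e-04,  9.91443503e-01,  1.30533192e-01, -1.77477759e-04]), 'contact_force': array([-0.23747341,  0.12086965, -0.35110727]), 'torque': array([-0.04037454, -0.04241459,  0.01959565]), 'gripper_width': 0.9988745796286289}
scene {'fx': 503.62724737977493, 'fy': 503.62724737977493, 'cx': 273.6706858116623, 'cy': 215.69149347618475, 'distortion': array([-0.09469721,  0.        ,  0.        ,  0.        ,  0.        ]), 'extrinsics': array([[ 0.4697859 ,  0.88257183,  0.01918794, -0.19207156],
       [ 0.50187497, -0.24913637, -0.82828291, -0.16829896],
       [-0.72623875,  0.39874558, -0.55998147,  1.82696505]
[... 427 characters left out ...]
81944948147, 'cx': 272.5731676020196, 'cy': 200.73175332978363, 'distortion': array([-0.0674394,  0.       ,  0.       ,  0.       ,  0.       ]), 'extrinsics': array([[-0.99831235, -0.05257311, -0.02466813,  0.53390743],
       [-0.00596012,  0.51529202, -0.85699394,  0.14805698],
       [ 0.05776612, -0.85540061, -0.51473573,  1.16182079],
       [ 0.        ,  0.        ,  0.        ,  1.        ]])}
bed [([256.0, 247.0], 0.86)]
lever_tip [([296.0, 243.0], 0.76)]
wheel_axis [([299.0, 206.0], 0.62)]
bar1 [([336.0, 162.0], 0.66), ([354.0, 186.0], 0.66), ([311.0, 180.0], 0.61), ([289.0, 181.0], 0.42)]
board [([289.0, 188.0], 0.79)]
tray [([286.0, 366.0], 0.73)]
press [([258.0, 249.0], 0.58)]
```

```bash
python3 -c "
import cv2,numpy as np
a=cv2.imread('pics/scene0.png')[120:400,40:470];b=cv2.imread('pics/side0.png')[110:410,100:500]
cv2.imwrite('pics/a.png',cv2.resize(a,(800,521),interpolation=cv2.INTER_CUBIC));cv2.imwrite('pics/b.png',cv2.resize(b,(800,600),interpolation=cv2.INTER_CUBIC))"
```

```text
(no output)
```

View pics/a.png

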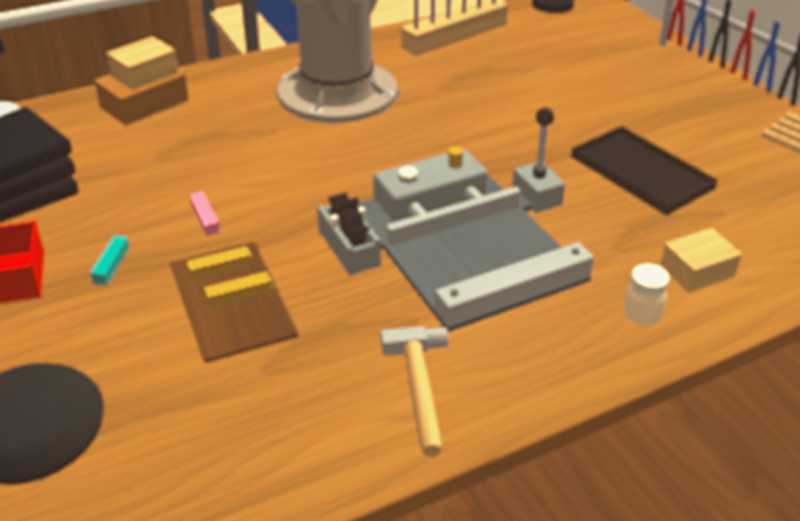

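View pics/b.png

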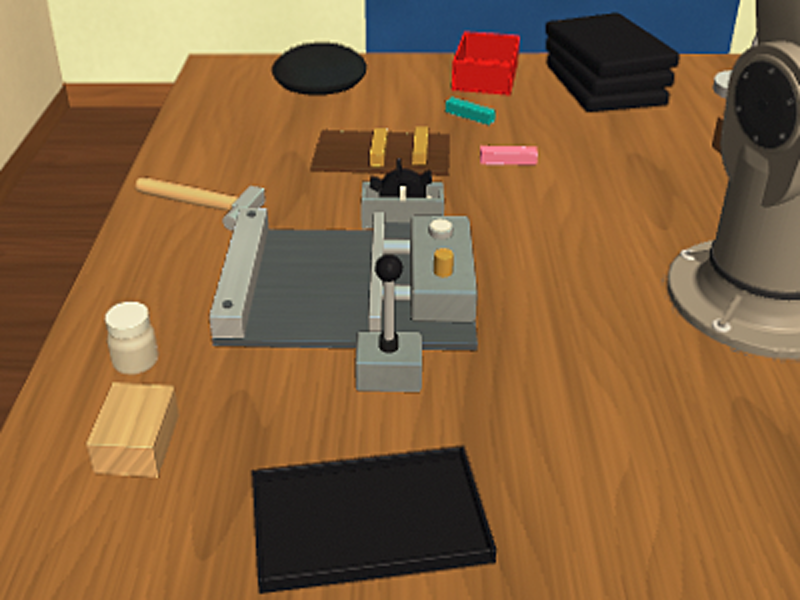

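```bash
cat > h.py <<'E'
from station import monitor,cams,bot,finder
import cv2,numpy as np
from scipy.optimize import least_squares
from scipy.spatial.transform import Rotation as R
def cal(c):
    k=cams.get_calibration(c);return (np.array([[k['fx'],0,k['cx']],[0,k['fy'],k['cy']],[0,0,1.]]),np.array(k['distortion']),np.array(k['extrinsics']))
def proj(C,P):
    K,D,E=C;P=np.atleast_2d(P).astype(float)
    return cv2.projectPoints(P.reshape(-1,1,3),cv2.Rodrigues(E[:3,:3])[0],E[:3,3],K,D)[0].reshape(-1,2)
def ray(C,uv,z):
    K,D,E=C
    n=cv2.undistortPoints(np.array(uv,float).reshape(-1,1,2),K,D).reshape(-1,2)
    d=np.c_[n,np.ones(len(n))]@E[:3,:3];o=-E[:3,:3].T@E[:3,3]
    return o+d*((z-o[2])/d[:,2])[:,None]
def se2(p,P):
    P=np.atleast_2d(P).astype(float);c,s=np.cos(p[2]),np.sin(p[2])
    return np.c_[p[0]+c*P[:,0]-s*P[:,1],p[1]+s*P[:,0]+c*P[:,1],P[:,2]]
def fit(p0,obs):  # obs: list of (C, local pts, uv)
    f=lambda p:np.concatenate([(proj(C,se2(p,L))-uv).ravel() for C,L,uv in obs])
    r=least_squares(f,p0,loss='soft_l1');return r.x,f(r.x).reshape(-1,2)
def rot():
    q=monitor.get_obs()['tool_rot'];return R.from_quat([q[1],q[2],q[3],q[0]]).as_matrix()
def go(target,yaw=None):
    """print shift fractions (tool axes) to reach world TCP target, turn to tool-down with tool y at heading yaw"""
    o=monitor.get_obs();M=rot();s=M.T@(np.array(target)-o['eef_pos'])/0.2
    out=[s.round(3)]
    if yaw is not None:
        best=None
        for k in(0,np.pi):
            a=yaw+k;y=np.array([np.cos(a),np.sin(a),0]);z=np.array([0,0,-1.]);T=np.c_[np.cross(y,z),y,z]
            w=R.from_matrix(M.T@T).as_rotvec()/np.pi
            if best is None or np.linalg.norm(w)<np.linalg.norm(best):best=w
        out.append(best.round(4))
    return out
def st():
    o=monitor.get_obs();M=rot();print('t',round(o['t'],2),'p',o['eef_pos'].round(4),'yawy',np.round(np.arctan2(M[1,1],M[0,1]),3),'tilt',M[:,2].round(3),'F',o['contact_force'].round(1),'w',round(o['gripper_width'],3),'q',o['q'].round(2))
E
python3 - <<'E'
from h import *
S,D=cal('scene'),cal('side')
su=lambda l:np.array(l)/1.8605+[40,120]
du=lambda l:np.array(l)/2+[100,110]
L1=np.array([[75,-120,48],[115,-120,48],[75,120,48],[115,120,48],[115,-120,0],[115,120,0],[-205,-85,62],[-205,85,62],[-125,85,62],[-100,165,155]])/1000
u1=su([[437,290],[445,308],[580,245],[592,262],[450,328],[592,280],[375,178],[470,150],[487,172],[545,117]])
L2=np.array([[75,-120,48],[115,-120,48],[75,120,48],[115,120,48],[115,120,0],[-205,85,62],[-125,85,62],[-100,165,155]])/1000
u2=du([[268,210],[240,208],[240,322],[213,320],[213,347],[476,294],[413,290],[389,268]])
p,r=fit([.6,0,0],[(S,L1,u1),(D,L2,u2)])
print(p,r.round(1).tolist())
print('board scene',ray(S,su([[173,262],[258,243],[297,335],[208,360]]),.008).round(3).tolist())
print('board side',ray(D,du([[322,131],[450,131],[450,174],[312,171]]),.008).round(3).tolist())
print('tray scene',ray(S,su([[573,153],[620,128],[716,181],[668,210]]),.02).round(3).tolist())
print('tray side',ray(D,du([[253,470],[464,449],[495,552],[260,582]]),.02).round(3).tolist())
print('bars scene',ray(S,su([[187,264],[250,254],[205,291],[270,279]]),.030).round(3).tolist())
print('bars side',ray(D,du([[379,130],[420,130]]),.030).round(3).tolist())
print('others',ray(S,su([[204,212],[110,260],[380,345],[648,320],[700,275]]),.01).round(3).tolist())
E
```

```text
[ 0.57583246 -0.0085195  -0.00145695] [[-0.8, -0.9], [2.4, -1.1], [-0.1, -2.7], [2.1, -3.6], [-0.8, 2.3], [0.0, 0.4], [-1.4, -3.5], [-2.4, -2.0], [1.8, -0.9], [0.4, -0.6], [-0.6, -1.2], [-0.6, -0.3], [0.6, -2.5], [-2.6, -1.8], [-0.5, 0.1], [0.9, -0.7], [-1.2, 0.9], [-0.1, 0.3]]
board scene [[0.385, -0.426, 0.008], [0.397, -0.298, 0.008], [0.611, -0.317, 0.008], [0.603, -0.438, 0.008]]
board side [[0.597, -0.435, 0.008], [0.379, -0.436, 0.008], [0.386, -0.292, 0.008], [0.603, -0.299, 0.008]]
tray scene [[0.415, 0.268, 0.02], [0.383, 0.394, 0.02], [0.594, 0.435, 0.02], [0.623, 0.308, 0.02]]
tray side [[0.611, 0.318, 0.02], [0.397, 0.284, 0.02], [0.376, 0.408, 0.02], [0.587, 0.446, 0.02]]
bars scene [[0.426, -0.413, 0.03], [0.444, -0.324, 0.03], [0.495, -0.407, 0.03], [0.51, -0.317, 0.03]]
bars side [[0.499, -0.397, 0.03], [0.431, -0.398, 0.03]]
others [[0.286, -0.349, 0.01], [0.341, -0.509, 0.01], [0.68, -0.227, 0.01], [0.804, 0.123, 0.01], [0.763, 0.254, 0.01]]
```

```bash
python3 - <<'E'
from h import *
st()
print(rot().round(3).tolist())
print(go([.47,-.25,.30],np.pi/2),go([.47,-.25,.30],0))
K,D,E=cal('wrist');print(K,D,(-E[:3,:3].T@E[:3,3]).round(3),E[2,:3].round(3))
E
```

```text
t 0.8 p [ 0.1747 -0.652   0.2314] yawy -1.309 tilt [ 0. -0. -1.] F [-0.8  0.5  0. ] w 1.0 q [ 1.2   0.48  0.02  1.56 -0.01  1.11 -0.08]
[[0.966, 0.259, 0.0], [0.259, -0.966, -0.0], [0.0, 0.0, -1.0]]
[array([ 1.946, -1.56 , -0.343]), array([ 0.    , -0.    ,  0.0833])] [array([ 1.946, -1.56 , -0.343]), array([ 0.    ,  0.    , -0.4167])]
[[295.08396153   0.         278.49874562]
 [  0.         295.08396153 207.69878878]
 [  0.           0.           1.        ]] [-0.0469816  0.         0.         0.         0.       ] [ 0.25  -0.633  0.374] [-0.292 -0.079 -0.953]
```

>>> jog_arm(
  plan=[
    {"x": 0.2, "y": -0.15, "z": -0.1, "wz": 0.02},
    {"x": 0.4, "y": -0.3, "z": -0.2, "wz": 0.05},
    {"x": 0.6, "y": -0.45, "z": -0.34, "wz": 0.0833},
    {"x": 0.8, "y": -0.6, "z": -0.34, "wz": 0.0833},
    {"x": 1, "y": -0.78, "z": -0.34, "wz": 0.0833},
    {"x": 1, "y": -0.78, "z": -0.34, "wz": 0.0833},
    {"x": 1, "y": -0.78, "z": -0.34, "wz": 0.0833},
    {"x": 1, "y": -0.78, "z": -0.34, "wz": 0.0833},
  ],
  hand=-1,
  grip_force=40,
)

```text
invalid input at $.plan[0]: expected keys x, y, z, wx, wy, wz
```

```bash
python3 - <<'E'
from h import *
st();print(go([.45,-.25,.30],np.pi/2))
E
```

```text
t 0.8 p [ 0.1747 -0.652   0.2314] yawy -1.309 tilt [ 0. -0. -1.] F [-0.8  0.5  0. ] w 1.0 q [ 1.2   0.48  0.02  1.56 -0.01  1.11 -0.08]
[array([ 1.85 , -1.585, -0.343]), array([ 0.    , -0.    ,  0.0833])]
```

>>> jog_arm(
  plan=[
    {"x": 0.5, "y": -0.4, "z": -0.3, "wx": 0, "wy": 0, "wz": 0.05},
    {"x": 1, "y": -0.8, "z": -0.34, "wx": 0, "wy": 0, "wz": 0.083},
    {"x": 1, "y": -0.8, "z": -0.34, "wx": 0, "wy": 0, "wz": 0.083},
    {"x": 1, "y": -0.8, "z": -0.34, "wx": 0, "wy": 0, "wz": 0.083},
    {"x": 1, "y": -0.8, "z": -0.34, "wx": 0, "wy": 0, "wz": 0.083},
    {"x": 1, "y": -0.8, "z": -0.34, "wx": 0, "wy": 0, "wz": 0.083},
    {"x": 1, "y": -0.8, "z": -0.34, "wx": 0, "wy": 0, "wz": 0.083},
    {"x": 1, "y": -0.8, "z": -0.34, "wx": 0, "wy": 0, "wz": 0.083},
    {"x": 1, "y": -0.8, "z": -0.34, "wx": 0, "wy": 0, "wz": 0.083},
    {"x": 1, "y": -0.8, "z": -0.34, "wx": 0, "wy": 0, "wz": 0.083},
  ],
  hand=-1,
  grip_force=40,
)

```text
t: 1.63
eef_pos: [0.3254, -0.4467, 0.2992]
tool_rot: [0.0, 1.0, -0.0, -0.0]
contact_force: [0.0, 0.0, -0.2]
gripper_width: -0.001
```

```bash
python3 - <<'E'
from h import *
st();print(go([.43,-.22,.30],np.pi/2))
E
```

```text
t 1.63 p [ 0.3254 -0.4467  0.2992] yawy -1.571 tilt [-0.001 -0.    -1.   ] F [ 0.   0.  -0.2] w -0.001 q [ 0.85  0.22 -0.02  1.77  0.01  1.16 -0.75]
[array([ 0.523, -1.134, -0.005]), array([ 0.0002,  0.0002, -0.0002])]
```

>>> jog_arm(
  plan=[
    {"x": 0.26, "y": -0.5, "z": 0, "wx": 0, "wy": 0, "wz": 0},
    {"x": 0.52, "y": -0.99, "z": 0, "wx": 0, "wy": 0, "wz": 0},
    {"x": 0.52, "y": -0.99, "z": 0, "wx": 0, "wy": 0, "wz": 0},
    {"x": 0.52, "y": -0.99, "z": 0, "wx": 0, "wy": 0, "wz": 0},
    {"x": 0.52, "y": -0.99, "z": 0, "wx": 0, "wy": 0, "wz": 0},
    {"x": 0.52, "y": -0.99, "z": 0, "wx": 0, "wy": 0, "wz": 0},
    {"x": 0.52, "y": -0.99, "z": 0, "wx": 0, "wy": 0, "wz": 0},
    {"x": 0.52, "y": -0.99, "z": 0, "wx": 0, "wy": 0, "wz": 0},
    {"x": 0.52, "y": -0.99, "z": 0, "wx": 0, "wy": 0, "wz": 0},
  ],
)

```text
t: 2.38
eef_pos: [0.4283, -0.2511, 0.2986]
tool_rot: [0.0, 1.0, -0.002, -0.001]
contact_force: [-0.4, -0.9, -0.0]
gripper_width: -0.005
```

```bash
python3 - <<'E'
from h import *
st();C=cal('wrist');im=cams.read_camera('wrist')
np.savez('w1.npz',E=C[2])
p=[.5758,-.0085,-.0015]
im2=im[:,:,::-1].copy();cv2.imwrite('pics/w1.png',im2)
for t in ['bed','wheel_axis','bar1','board']:
    print(t,[(np.round(r['location']).tolist(),round(r['confidence'],2)) for r in finder.place_of('wrist',t)][:5])
cv2.imwrite('pics/w1b.png',cv2.resize(im2,(800,600),interpolation=cv2.INTER_CUBIC))
E
```

```text
t 2.38 p [ 0.4283 -0.2511  0.2986] yawy -1.575 tilt [-0.002 -0.001 -1.   ] F [-0.4 -0.9 -0. ] w -0.005 q [ 0.57  0.13 -0.19  1.88  0.03  1.14 -1.2 ]
bed [([100.0, 65.0], 0.55)]
wheel_axis [([224.0, 149.0], 0.82)]
bar1 [([445.0, 223.0], 0.91), ([342.0, 254.0], 0.85), ([363.0, 169.0], 0.71)]
board [([360.0, 123.0], 0.55)]
```

View pics/w1b.png

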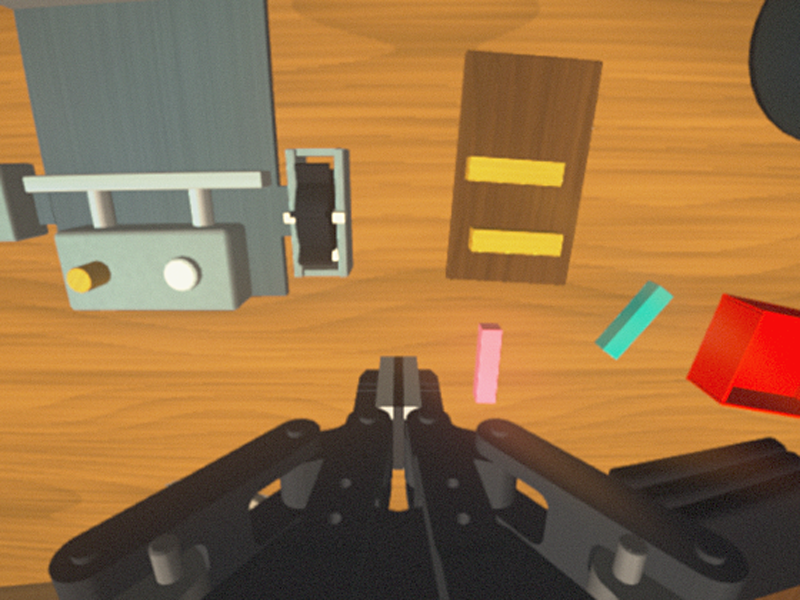

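```bash
python3 - <<'E'
from h import *
S,D,W=cal('scene'),cal('side'),cal('wrist')
su=lambda l:np.array(l)/1.8605+[40,120]
du=lambda l:np.array(l)/2+[100,110]
wu=lambda l:np.array(l)*.7
Lw=np.array([[-115,-145,67],[-115,-185,67],[-205,-120,12],[-75,-115,46],[-90,-115,46],[-75,115,46],[-90,115,46]])/1000
uw=wu([[291,217],[338,217],[287,295],[263,173],[263,187],[25,178],[28,193]])
p,r=fit([.57,0,0],[(W,Lw,uw)]);print(p,r.round(1).tolist())
b=ray(W,wu([[468,51],[602,62],[566,285],[446,278]]),.008);print('board',b.round(4).tolist())
# bars top face corners z .03
for q in ([[469,156],[564,161],[563,187],[468,180]],[[471,228],[562,235],[561,256],[471,249]]):
    c=ray(W,wu(q),.030);print('bar',c.round(4).tolist(),c.mean(0).round(4),'yaw',np.arctan2(*(c[0]-c[1])[[1,0]]).round(3),np.arctan2(*(c[3]-c[2])[[1,0]]).round(3))
print('white',ray(W,wu([[333,256]]),.05))
for a in (-1.5,-1.8,-2.1): print(a)
E
```

```text
[ 0.57568782 -0.01278813  0.00510564] [[1.3, 0.3], [0.1, -0.0], [1.2, 0.8], [-0.6, -1.6], [0.5, 0.4], [-1.7, -0.5], [-1.1, 0.4]]
board [[0.607, -0.3164, 0.008], [0.5994, -0.4431, 0.008], [0.3815, -0.4321, 0.008], [0.3897, -0.3021, 0.008]]
bar [[0.5132, -0.3175, 0.03], [0.5092, -0.4073, 0.03], [0.4854, -0.4089, 0.03], [0.4915, -0.3175, 0.03]] [ 0.4998 -0.3628  0.03  ] yaw 1.526 1.504
bar [[0.4461, -0.3224, 0.03], [0.4393, -0.4129, 0.03], [0.4181, -0.4143, 0.03], [0.4253, -0.3234, 0.03]] [ 0.4322 -0.3682  0.03  ] yaw 1.496 1.492
white [[ 0.422948   -0.18953875  0.05      ]]
-1.5
-1.8
-2.1
```

```bash
python3 -c "
import cv2
a=cv2.imread('pics/w1.png')[95:200,190:260];cv2.imwrite('pics/c.png',cv2.resize(a,None,fx=5,fy=5,interpolation=cv2.INTER_CUBIC))"
```

```text
(no output)
```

View pics/c.png

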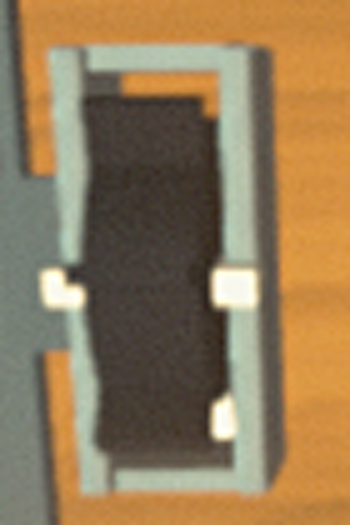

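```bash
python3 - <<'E'
from h import *
D=cal('side');p=[.5757,-.0115,.003]
im=cv2.imread('pics/side0.png')
x0,y0=270,175
c=cv2.resize(im[y0:y0+60,x0:x0+70],None,fx=8,fy=8,interpolation=cv2.INTER_CUBIC)
for q in np.radians([-60,-50,-40,-30,-20,-10,0,10,20,30,40,50,60]):
    P=[[-.115+.05*np.sin(q),-.15,.045+.05*np.cos(q)]]
    u=((proj(D,se2(p,P))[0]-[x0,y0]+.5)*8).astype(int);cv2.circle(c,tuple(u.tolist()),3,(0,255,0) if abs(q)>1e-6 else (0,0,255),-1)
cv2.imwrite('pics/d.png',c)
E
```

```text
(no output)
```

View pics/d.png

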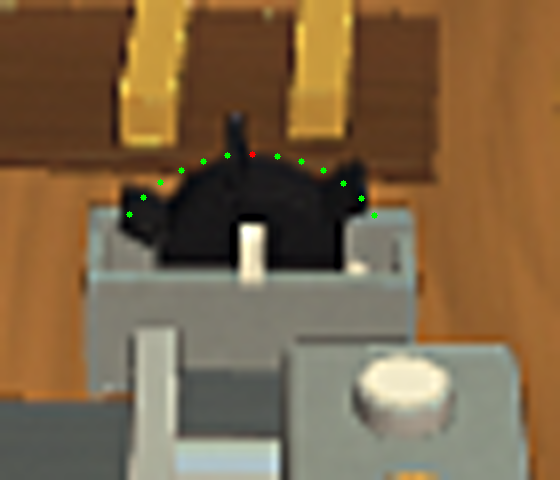

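>>> jog_arm(
  plan=[
    {"x": 0.08, "y": -0.37, "z": 0, "wx": 0, "wy": 0, "wz": 0},
    {"x": 0.08, "y": -0.37, "z": 0.2, "wx": 0, "wy": 0, "wz": 0.001},
    {"x": 0.08, "y": -0.37, "z": 0.4, "wx": 0, "wy": 0, "wz": 0.001},
    {"x": 0.08, "y": -0.37, "z": 0.6, "wx": 0, "wy": 0, "wz": 0.001},
    {"x": 0.08, "y": -0.37, "z": 0.8, "wx": 0, "wy": 0, "wz": 0.001},
    {"x": 0.08, "y": -0.37, "z": 0.94, "wx": 0, "wy": 0, "wz": 0.001},
    {"x": 0.08, "y": -0.37, "z": 0.94, "wx": 0, "wy": 0, "wz": 0.001},
    {"x": 0.08, "y": -0.37, "z": 0.94, "wx": 0, "wy": 0, "wz": 0.001},
    {"x": 0.08, "y": -0.37, "z": 0.94, "wx": 0, "wy": 0, "wz": 0.001},
  ],
)

```text
t: 3.38
eef_pos: [0.4462, -0.1767, 0.1125]
tool_rot: [0.001, 1.0, -0.003, 0.001]
contact_force: [0.6, -0.0, -0.2]
gripper_width: 0.003
```

```bash
python3 - <<'E'
from h import *
st();print(go([.444,-.177,.083],np.pi/2))
im=cams.read_camera('wrist');cv2.imwrite('pics/w2.png',im[60:260,190:400,::-1])
E
python3 -c "
import cv2
a=cv2.imread('pics/w2.png');cv2.imwrite('pics/w2b.png',cv2.resize(a,None,fx=2.8,fy=2.8,interpolation=cv2.INTER_CUBIC))"
```

```text
t 3.38 p [ 0.4462 -0.1767  0.1125] yawy -1.578 tilt [ 0.001 -0.001 -1.   ] F [ 0.6 -0.  -0.2] w 0.003 q [ 0.45  0.33 -0.24  2.11  0.12  0.71 -1.45]
[array([-0.011,  0.001,  0.147]), array([ 0.0004, -0.0004, -0.0021])]
```

View pics/w2b.png

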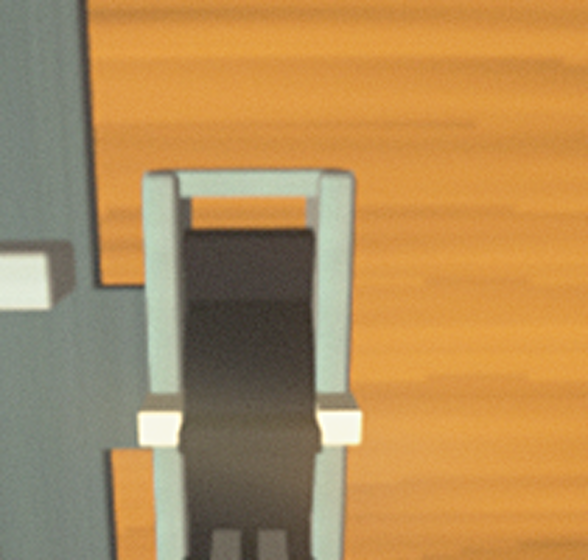

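```bash
python3 - <<'E'
from h import *
W=cal('wrist');print(ray(W,np.array([[160,420],[340,420],[160,444],[340,444]])/2.8+[190,60],.067).round(4).tolist())
E
```

```text
[[0.4634, -0.1567, 0.067], [0.463, -0.1999, 0.067], [0.4573, -0.1565, 0.067], [0.4569, -0.2001, 0.067]]
```

>>> jog_arm(
  plan=[
    {"x": -0.01, "y": 0, "z": 0.08, "wx": 0, "wy": 0, "wz": -0.002},
    {"x": -0.01, "y": 0, "z": 0.147, "wx": 0, "wy": 0, "wz": -0.002},
    {"x": -0.01, "y": 0, "z": 0.147, "wx": 0, "wy": 0, "wz": -0.002},
    {"x": -0.01, "y": 0, "z": 0.147, "wx": 0, "wy": 0, "wz": -0.002},
    {"x": 0.03, "y": 0, "z": 0.147, "wx": 0, "wy": 0, "wz": -0.002},
    {"x": 0.07, "y": 0, "z": 0.147, "wx": 0, "wy": 0, "wz": -0.002},
    {"x": 0.11, "y": 0, "z": 0.147, "wx": 0, "wy": 0, "wz": -0.002},
    {"x": 0.14, "y": 0, "z": 0.147, "wx": 0, "wy": 0, "wz": -0.002},
    {"x": 0.14, "y": 0, "z": 0.147, "wx": 0, "wy": 0, "wz": -0.002},
    {"x": 0.14, "y": 0, "z": 0.147, "wx": 0, "wy": 0, "wz": -0.002},
  ],
)

```text
t: 4.27
eef_pos: [0.476, -0.177, 0.084]
tool_rot: [0.001, 1.0, 0.0, 0.002]
contact_force: [-0.1, 0.6, -0.1]
gripper_width: 0.003
```

```bash
python3 - <<'E'
from h import *
st()
E
```

```text
t 4.27 p [ 0.476 -0.177  0.084] yawy -1.571 tilt [ 0.004 -0.002 -1.   ] F [-0.1  0.6 -0.1] w 0.003 q [ 0.42  0.42 -0.23  2.07  0.15  0.67 -1.48]
```

>>> jog_arm(
  plan=[
    {"x": -0.03, "y": 0.005, "z": -0.1, "wx": 0, "wy": 0, "wz": 0},
    {"x": -0.1, "y": 0.005, "z": -0.18, "wx": 0, "wy": 0, "wz": 0},
    {"x": -0.27, "y": 0.005, "z": -0.18, "wx": 0, "wy": 0, "wz": 0},
    {"x": -0.27, "y": 0.005, "z": -0.18, "wx": 0, "wy": 0, "wz": 0},
    {"x": -0.27, "y": 0.005, "z": -0.1, "wx": 0, "wy": 0, "wz": 0},
    {"x": -0.27, "y": 0.005, "z": 0.005, "wx": 0, "wy": 0, "wz": 0},
    {"x": -0.27, "y": 0.005, "z": 0.005, "wx": 0, "wy": 0, "wz": 0},
    {"x": -0.2, "y": 0.005, "z": 0.005, "wx": 0, "wy": 0, "wz": 0},
    {"x": -0.13, "y": 0.005, "z": 0.005, "wx": 0, "wy": 0, "wz": 0},
    {"x": -0.06, "y": 0.005, "z": 0.005, "wx": 0, "wy": 0, "wz": 0},
    {"x": 0, "y": 0.005, "z": 0.005, "wx": 0, "wy": 0, "wz": 0},
    {"x": 0, "y": 0.005, "z": 0.005, "wx": 0, "wy": 0, "wz": 0},
  ],
)

```text
t: 5.27
eef_pos: [0.4781, -0.1777, 0.0836]
tool_rot: [0.001, 1.0, 0.001, 0.003]
contact_force: [-0.2, -0.3, 0.2]
gripper_width: 0.004
```

```bash
python3 - <<'E'
from h import *
st()
im=cams.read_camera('side')[165:240,255:345,::-1];im2=cams.read_camera('wrist')[60:260,190:400,::-1]
a=cv2.resize(im,(540,450),interpolation=cv2.INTER_CUBIC);b=cv2.resize(im2,(472,450));cv2.imwrite('pics/e.png',cv2.resize(np.hstack([a,b[:,100:360]]),(800,450)))
E
```

```text
t 5.27 p [ 0.4781 -0.1777  0.0836] yawy -1.57 tilt [ 0.006 -0.002 -1.   ] F [-0.2 -0.3  0.2] w 0.004 q [ 0.42  0.42 -0.23  2.06  0.15  0.67 -1.47]
```

View pics/e.png

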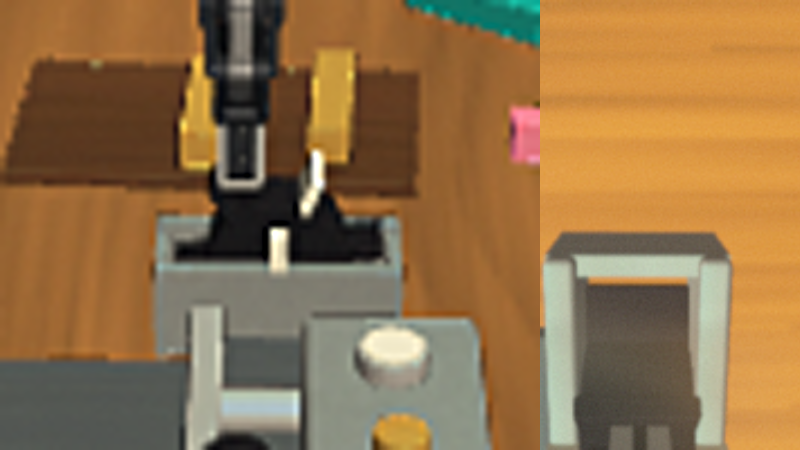

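>>> jog_arm(
  plan=[
    {"x": -0.03, "y": 0, "z": -0.1, "wx": 0, "wy": 0, "wz": 0},
    {"x": -0.1, "y": 0, "z": -0.18, "wx": 0, "wy": 0, "wz": 0},
    {"x": -0.285, "y": 0, "z": -0.18, "wx": 0, "wy": 0, "wz": 0},
    {"x": -0.285, "y": 0, "z": -0.18, "wx": 0, "wy": 0, "wz": 0},
    {"x": -0.285, "y": 0, "z": -0.1, "wx": 0, "wy": 0, "wz": 0},
    {"x": -0.285, "y": 0, "z": 0, "wx": 0, "wy": 0, "wz": 0},
    {"x": -0.285, "y": 0, "z": 0, "wx": 0, "wy": 0, "wz": 0},
    {"x": -0.24, "y": 0, "z": 0, "wx": 0, "wy": 0, "wz": 0},
    {"x": -0.2, "y": 0, "z": 0, "wx": 0, "wy": 0, "wz": 0},
    {"x": -0.18, "y": 0, "z": 0, "wx": 0, "wy": 0, "wz": 0},
    {"x": -0.165, "y": 0, "z": 0, "wx": 0, "wy": 0, "wz": 0},
    {"x": -0.165, "y": 0, "z": 0, "wx": 0, "wy": 0, "wz": 0},
  ],
)

```text
t: 6.37
eef_pos: [0.4446, -0.1779, 0.0838]
tool_rot: [0.001, 1.0, 0.0, 0.003]
contact_force: [-0.2, 0.2, 0.3]
gripper_width: 0.002
```

```bash
python3 - <<'E'
from h import *
st()
im=cams.read_camera('side')[165:240,255:345,::-1]
cv2.imwrite('pics/f1.png',im)
im2=cams.read_camera('wrist')[60:300,190:400,::-1];cv2.imwrite('pics/f2.png',im2)
a=cv2.resize(im,(480,400),interpolation=cv2.INTER_CUBIC);b=cv2.resize(im2,(350,400));cv2.imwrite('pics/f.png',np.hstack([a,b[:,30:320]]))
E
```

```text
t 6.37 p [ 0.4446 -0.1779  0.0838] yawy -1.57 tilt [ 0.006 -0.002 -1.   ] F [-0.2  0.2  0.3] w 0.002 q [ 0.45  0.38 -0.23  2.13  0.14  0.64 -1.46]
```

View pics/f.png

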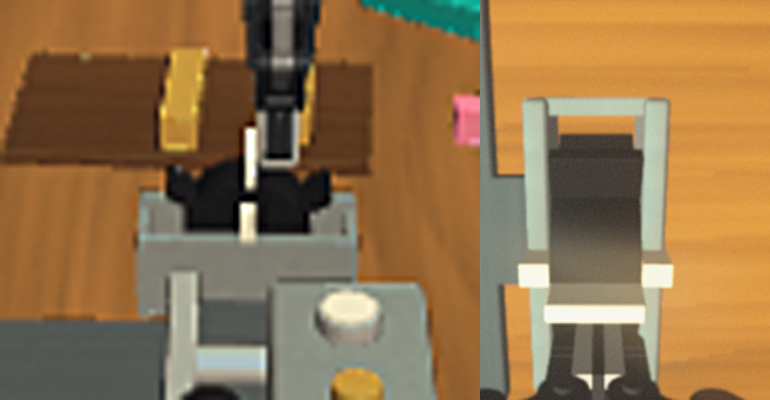

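```bash
python3 - <<'E'
from h import *
W=cal('wrist')
im=cv2.imread('pics/f2.png');print(im[130:205:3,87].tolist())
f=lambda r,z:ray(W,[[277,60+r/1.6667]],z)[0].round(4)
print([f(r,.095) for r in(302,305,315,320,325)],[f(r,.067) for r in (264,287)],(-W[2][:3,:3].T@W[2][:3,3]).round(3))
print(go([.45,-.178,.25]))
E
```

```text
[[53, 60, 65], [56, 62, 66], [58, 68, 74], [65, 76, 82], [65, 81, 87], [74, 88, 101], [81, 97, 103], [82, 103, 112], [91, 112, 121], [91, 112, 121], [90, 112, 123], [84, 112, 122], [94, 114, 126], [93, 120, 129], [115, 146, 158], [112, 142, 152], [114, 141, 153], [108, 137, 147], [221, 247, 250], [237, 247, 247], [238, 247, 247], [187, 235, 245], [57, 70, 79], [55, 75, 82], [54, 72, 76]]
[array([ 0.4628, -0.1778,  0.095 ]), array([ 0.4619, -0.1778,  0.095 ]), array([ 0.4587, -0.1778,  0.095 ]), array([ 0.4571, -0.1778,  0.095 ]), array([ 0.4554, -0.1778,  0.095 ])] [array([ 0.4647, -0.1778,  0.067 ]), array([ 0.4562, -0.1778,  0.067 ])] [ 0.521 -0.178  0.226]
[array([ 0.037,  0.002, -0.833])]
```

>>> jog_arm(
  plan=[
    {"x": -0.02, "y": 0, "z": -0.1, "wx": 0, "wy": 0, "wz": 0},
    {"x": -0.02, "y": 0, "z": -0.3, "wx": 0, "wy": 0, "wz": 0},
    {"x": -0.02, "y": 0.1, "z": -0.5, "wx": 0, "wy": 0, "wz": -0.04},
    {"x": 0.1, "y": 0.3, "z": -0.6, "wx": 0, "wy": 0, "wz": -0.08},
    {"x": 0.2, "y": 0.5, "z": -0.6, "wx": 0, "wy": 0, "wz": -0.12},
    {"x": 0.276, "y": 0.7, "z": -0.6, "wx": 0, "wy": 0, "wz": -0.16},
    {"x": 0.276, "y": 0.925, "z": -0.6, "wx": 0, "wy": 0, "wz": -0.2},
    {"x": 0.276, "y": 0.925, "z": -0.6, "wx": 0, "wy": 0, "wz": -0.24},
    {"x": 0.276, "y": 0.925, "z": -0.6, "wx": 0, "wy": 0, "wz": -0.28},
    {"x": 0.276, "y": 0.925, "z": -0.6, "wx": 0, "wy": 0, "wz": -0.32},
    {"x": 0.276, "y": 0.925, "z": -0.6, "wx": 0, "wy": 0, "wz": -0.36},
    {"x": 0.276, "y": 0.925, "z": -0.6, "wx": 0, "wy": 0, "wz": -0.4},
  ],
  hand=0.3,
)

```text
t: 7.47
eef_pos: [0.4981, -0.3627, 0.204]
tool_rot: [0.002, 0.809, 0.588, 0.002]
contact_force: [0.3, -0.2, 0.7]
gripper_width: 0.65
```

```bash
python3 - <<'E'
from h import *
st();print(go([.4998,-.3628,.10],-.066))
im=cams.read_camera('wrist');cv2.imwrite('pics/w3.png',im[:,:,::-1])
W=cal('wrist')
print([(np.round(r['location']).tolist(),round(r['confidence'],2),ray(W,[r['location']],.019)[0].round(3)) for r in finder.place_of('wrist','bar1')][:5])
hsv=cv2.cvtColor(im,cv2.COLOR_RGB2HSV);m=cv2.inRange(hsv,(22,150,120),(34,255,255))
for c in cv2.findContours(m,0,2)[0]:
    if cv2.contourArea(c)>150: print(cv2.contourArea(c),cv2.minAreaRect(c))
E
```

```text
t 7.47 p [ 0.4981 -0.3627  0.204 ] yawy -0.314 tilt [ 0.005 -0.002 -1.   ] F [ 0.3 -0.2  0.7] w 0.65 q [ 0.84  0.44 -0.41  1.71  0.2   1.03  0.05]
[array([0.002, 0.006, 0.52 ]), array([ 0.0018,  0.0002, -0.0791])]
[([279.0, 182.0], 0.88, array([ 0.502, -0.36 ,  0.019])), ([229.0, 210.0], 0.77, array([ 0.435, -0.374,  0.019])), ([115.0, 228.0], 0.6, array([ 0.296, -0.353,  0.019]))]
1262.0 ((222.35081481933594, 210.00222778320312), (76.97164154052734, 18.688392639160156), 70.70995330810547)
1353.0 ((277.4676208496094, 185.87696838378906), (78.58753204345703, 19.18879508972168), 75.25643920898438)
```

>>> jog_arm(
  plan=[
    {"x": 0.002, "y": 0.006, "z": 0.1, "wx": 0.002, "wy": 0, "wz": -0.04},
    {"x": 0.002, "y": 0.006, "z": 0.3, "wx": 0.002, "wy": 0, "wz": -0.079},
    {"x": 0.002, "y": 0.006, "z": 0.5, "wx": 0.002, "wy": 0, "wz": -0.079},
    {"x": 0.002, "y": 0.006, "z": 0.65, "wx": 0.002, "wy": 0, "wz": -0.079},
    {"x": 0.002, "y": 0.006, "z": 0.8, "wx": 0.002, "wy": 0, "wz": -0.079},
    {"x": 0.002, "y": 0.006, "z": 0.9, "wx": 0.002, "wy": 0, "wz": -0.079},
    {"x": 0.002, "y": 0.006, "z": 0.96, "wx": 0.002, "wy": 0, "wz": -0.079},
    {"x": 0.002, "y": 0.006, "z": 0.96, "wx": 0.002, "wy": 0, "wz": -0.079},
    {"x": 0.002, "y": 0.006, "z": 0.96, "wx": 0.002, "wy": 0, "wz": -0.079},
  ],
)

```text
t: 8.32
eef_pos: [0.5005, -0.3629, 0.0123]
tool_rot: [-0.0, 0.732, 0.681, -0.0]
contact_force: [0.9, -0.0, 0.4]
gripper_width: 0.652
```

>>> jog_arm(
  plan=[
    {"x": 0, "y": 0, "z": 0, "wx": 0, "wy": 0, "wz": 0},
    {"x": 0, "y": 0, "z": 0, "wx": 0, "wy": 0, "wz": 0},
    {"x": 0, "y": 0, "z": 0, "wx": 0, "wy": 0, "wz": 0},
    {"x": 0, "y": 0, "z": 0, "wx": 0, "wy": 0, "wz": 0},
    {"x": 0, "y": 0, "z": 0, "wx": 0, "wy": 0, "wz": 0},
    {"x": 0, "y": 0, "z": 0, "wx": 0, "wy": 0, "wz": 0},
  ],
  hand=-1,
  grip_force=80,
)

```text
t: 8.82
eef_pos: [0.5009, -0.3636, 0.0142]
tool_rot: [0.001, 0.733, 0.681, -0.001]
contact_force: [-1.6, 0.1, 6.7]
gripper_width: 0.236
```

```bash
python3 - <<'E'
from h import *
st();print(go([.575,-.05,.20],-np.pi/2))
E
```

```text
t 8.82 p [ 0.5009 -0.3636  0.0142] yawy -0.073 tilt [ 0.    -0.002 -1.   ] F [-1.6  0.1  6.7] w 0.236 q [ 0.8   0.68 -0.37  1.82  0.36  0.71  0.15]
[array([ 1.589,  0.255, -0.932]), array([5.000e-04, 4.000e-04, 4.767e-01])]
```

>>> jog_arm(
  plan=[
    {"x": 0, "y": 0, "z": -0.1, "wx": 0, "wy": 0, "wz": 0},
    {"x": 0, "y": 0, "z": -0.25, "wx": 0, "wy": 0, "wz": 0},
    {"x": 0.0, "y": 0, "z": -0.45, "wx": 0, "wy": 0, "wz": 0},
    {"x": 0.1, "y": 0.05, "z": -0.65, "wx": 0, "wy": 0, "wz": 0.04},
    {"x": 0.3, "y": 0.1, "z": -0.75, "wx": 0, "wy": 0, "wz": 0.08},
    {"x": 0.5, "y": 0.15, "z": -0.75, "wx": 0, "wy": 0, "wz": 0.12},
    {"x": 0.7, "y": 0.2, "z": -0.75, "wx": 0, "wy": 0, "wz": 0.16},
    {"x": 0.85, "y": 0.25, "z": -0.75, "wx": 0, "wy": 0, "wz": 0.2},
    {"x": 1, "y": 0.25, "z": -0.75, "wx": 0, "wy": 0, "wz": 0.24},
    {"x": 1, "y": 0.25, "z": -0.75, "wx": 0, "wy": 0, "wz": 0.28},
    {"x": 1, "y": 0.25, "z": -0.75, "wx": 0, "wy": 0, "wz": 0.32},
    {"x": 1, "y": 0.25, "z": -0.75, "wx": 0, "wy": 0, "wz": 0.36},
  ],
)

```text
t: 9.82
eef_pos: [0.5651, -0.1663, 0.164]
tool_rot: [0.001, 0.983, 0.184, -0.0]
contact_force: [0.2, -0.6, -4.2]
gripper_width: 0.231
```

```bash
python3 - <<'E'
from h import *
st();print(go([.575,-.0475,.06],-np.pi/2+.004))
im=cams.read_camera('wrist');cv2.imwrite('pics/w4.png',im[:,:,::-1])
hsv=cv2.cvtColor(im,cv2.COLOR_RGB2HSV);m=cv2.inRange(hsv,(22,150,120),(34,255,255))
for c in cv2.findContours(m,0,2)[0]:
    if cv2.contourArea(c)>150: print(cv2.contourArea(c),cv2.minAreaRect(c))
E
```

```text
t 9.82 p [ 0.5651 -0.1663  0.164 ] yawy -1.201 tilt [ 0.    -0.002 -1.   ] F [ 0.2 -0.6 -4.2] w 0.231 q [ 0.37  0.42 -0.25  1.82  0.13  0.92 -1.13]
[array([ 0.261, -0.537,  0.519]), array([6.000e-04, 1.000e-04, 1.165e-01])]
244.5 ((8.5, 290.5), (19.0, 17.0), 90.0)
6601.0 ((278.0, 271.5), (159.0, 46.0), 90.0)
```

>>> jog_arm(
  plan=[
    {"x": 0.1, "y": -0.2, "z": 0, "wx": 0, "wy": 0, "wz": 0.04},
    {"x": 0.2, "y": -0.4, "z": 0, "wx": 0, "wy": 0, "wz": 0.08},
    {"x": 0.261, "y": -0.537, "z": 0, "wx": 0, "wy": 0, "wz": 0.1165},
    {"x": 0.261, "y": -0.537, "z": 0, "wx": 0, "wy": 0, "wz": 0.1165},
    {"x": 0.261, "y": -0.537, "z": 0.2, "wx": 0, "wy": 0, "wz": 0.1165},
    {"x": 0.261, "y": -0.537, "z": 0.4, "wx": 0, "wy": 0, "wz": 0.1165},
    {"x": 0.261, "y": -0.537, "z": 0.5, "wx": 0, "wy": 0, "wz": 0.1165},
    {"x": 0.261, "y": -0.537, "z": 0.5, "wx": 0, "wy": 0, "wz": 0.1165},
  ],
)

```text
t: 10.53
eef_pos: [0.5716, -0.0482, 0.0593]
tool_rot: [0.001, 1.0, -0.0, -0.005]
contact_force: [-0.5, 0.3, -3.8]
gripper_width: 0.237
```

```bash
python3 - <<'E'
from h import *
st();print(go([.575,-.0475,.019],-np.pi/2+.004))
im=cams.read_camera('wrist');cv2.imwrite('pics/w5.png',cv2.resize(im[:,:,::-1],(800,600)))
E
```

```text
t 10.53 p [ 0.5716 -0.0482  0.0593] yawy -1.572 tilt [-0.009 -0.002 -1.   ] F [-0.5  0.3 -3.8] w 0.237 q [ 0.12  0.54 -0.18  1.92  0.15  0.71 -1.73]
[array([ 0.019, -0.004,  0.201]), array([ 0.0005,  0.0029, -0.0016])]
```

View pics/w5.png

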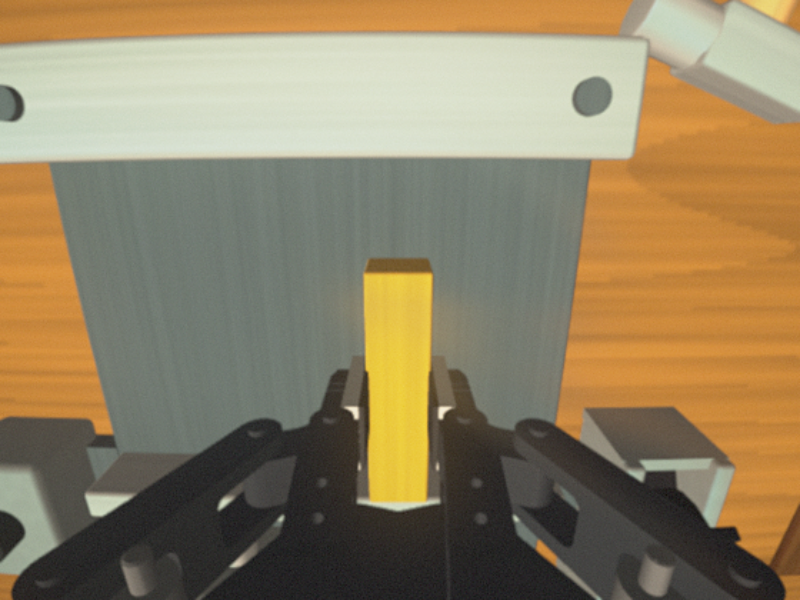

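>>> jog_arm(
  plan=[
    {"x": 0.019, "y": -0.004, "z": 0.08, "wx": 0, "wy": 0.003, "wz": -0.0016},
    {"x": 0.019, "y": -0.004, "z": 0.15, "wx": 0, "wy": 0.003, "wz": -0.0016},
    {"x": 0.019, "y": -0.004, "z": 0.19, "wx": 0, "wy": 0.003, "wz": -0.0016},
    {"x": 0.019, "y": -0.004, "z": 0.205, "wx": 0, "wy": 0.003, "wz": -0.0016},
    {"x": 0.019, "y": -0.004, "z": 0.205, "wx": 0, "wy": 0.003, "wz": -0.0016},
    {"x": 0.019, "y": -0.004, "z": 0.205, "wx": 0, "wy": 0.003, "wz": -0.0016},
  ],
)

```text
t: 11.08
eef_pos: [0.5782, -0.0475, 0.0222]
tool_rot: [0.001, 1.0, 0.002, 0.003]
contact_force: [0.1, -0.4, -3.8]
gripper_width: 0.233
```

>>> jog_arm(
  plan=[
    {"x": 0, "y": 0, "z": 0, "wx": 0, "wy": 0, "wz": 0},
    {"x": 0, "y": 0, "z": 0, "wx": 0, "wy": 0, "wz": 0},
    {"x": 0, "y": 0, "z": 0, "wx": 0, "wy": 0, "wz": 0},
    {"x": 0, "y": 0, "z": -0.01, "wx": 0, "wy": 0, "wz": 0},
    {"x": 0, "y": 0, "z": -0.1, "wx": 0, "wy": 0, "wz": 0},
    {"x": 0, "y": 0, "z": -0.3, "wx": 0, "wy": 0, "wz": 0},
    {"x": 0, "y": 0, "z": -0.5, "wx": 0, "wy": 0, "wz": 0},
    {"x": 0, "y": 0, "z": -0.7, "wx": 0, "wy": 0, "wz": 0},
    {"x": 0, "y": 0.1, "z": -0.8, "wx": 0, "wy": 0, "wz": -0.02},
    {"x": -0.1, "y": 0.3, "z": -0.8, "wx": 0, "wy": 0, "wz": -0.06},
    {"x": -0.2, "y": 0.5, "z": -0.8, "wx": 0, "wy": 0, "wz": -0.1},
    {"x": -0.3, "y": 0.7, "z": -0.8, "wx": 0, "wy": 0, "wz": -0.14},
  ],
  hand=0.2,
)

```text
t: 12.08
eef_pos: [0.524, -0.1756, 0.1833]
tool_rot: [0.002, 0.977, 0.214, 0.004]
contact_force: [0.1, -0.5, -0.3]
gripper_width: 0.602
```

```bash
cat >> h.py <<'E'
def bars(cam='wrist',z=.03,show=True):
    """brass contours -> world centre, size and yaw at height z (top face)"""
    im=cams.read_camera(cam);C=cal(cam);out=[]
    m=cv2.inRange(cv2.cvtColor(im,cv2.COLOR_RGB2HSV),(22,190,140),(34,255,255))
    for c in cv2.findContours(m,0,2)[0]:
        if cv2.contourArea(c)<150: continue
        P=ray(C,c.reshape(-1,2),z)[:,:2]*1000
        (x,y),(w,h),a=cv2.minAreaRect(P.astype(np.float32))
        if w<h:a+=90;w,h=h,w
        out.append((round(x/1000,4),round(y/1000,4),round(w),round(h),round(np.radians(a)%np.pi,3)))
    if show:print(out)
    return im,out
E
python3 - <<'E'
from h import *
st();print(go([.4322,-.3682,.2],-.066))
bars()
E
```

```text
t 12.08 p [ 0.524  -0.1756  0.1833] yawy -1.14 tilt [ 0.008 -0.002 -1.   ] F [ 0.1 -0.5 -0.3] w 0.602 q [ 0.42  0.34 -0.26  1.89  0.11  0.92 -1.03]
[array([-0.819,  0.684, -0.085]), array([ 0.0027, -0.0008, -0.3417])]
[]
```

>>> jog_arm(
  plan=[
    {"x": -0.15, "y": 0.15, "z": -0.08, "wx": 0.002, "wy": 0, "wz": -0.04},
    {"x": -0.3, "y": 0.3, "z": -0.08, "wx": 0.002, "wy": 0, "wz": -0.08},
    {"x": -0.45, "y": 0.4, "z": -0.08, "wx": 0.002, "wy": 0, "wz": -0.12},
    {"x": -0.6, "y": 0.5, "z": -0.08, "wx": 0.002, "wy": 0, "wz": -0.16},
    {"x": -0.7, "y": 0.6, "z": -0.08, "wx": 0.002, "wy": 0, "wz": -0.2},
    {"x": -0.819, "y": 0.684, "z": -0.08, "wx": 0.002, "wy": 0, "wz": -0.24},
    {"x": -0.819, "y": 0.684, "z": -0.08, "wx": 0.002, "wy": 0, "wz": -0.28},
    {"x": -0.819, "y": 0.684, "z": -0.08, "wx": 0.002, "wy": 0, "wz": -0.34},
    {"x": -0.819, "y": 0.684, "z": -0.08, "wx": 0.002, "wy": 0, "wz": -0.34},
    {"x": -0.819, "y": 0.684, "z": -0.08, "wx": 0.002, "wy": 0, "wz": -0.34},
  ],
  hand=0.2,
)

```text
t: 12.97
eef_pos: [0.4272, -0.3785, 0.1998]
tool_rot: [0.001, 0.731, 0.683, -0.002]
contact_force: [-0.2, 0.2, 0.7]
gripper_width: 0.598
```

```bash
python3 - <<'E'
from h import *
st();im,_=bars();print(go([.4322,-.3682,.013],-.07))
S=cal('scene');W=cal('wrist')
print('w',[(ray(W,[r['location']],.019)[0].round(3).tolist(),round(r['confidence'],2)) for r in finder.place_of('wrist','bar1')][:4])
bars('scene',.02);print('s',[(ray(S,[r['location']],.02)[0].round(3).tolist(),round(r['confidence'],2)) for r in finder.place_of('scene','bar1')][:5])
E
```

```text
t 12.97 p [ 0.4272 -0.3785  0.1998] yawy -0.068 tilt [-0.001 -0.004 -1.   ] F [-0.2  0.2  0.7] w 0.598 q [ 0.91  0.36 -0.37  1.82  0.16  0.98  0.4 ]
[(0.4056, -0.3714, 88, 21, np.float64(1.5))]
[array([0.056, 0.022, 0.934]), array([-0.0003,  0.0012, -0.0013])]
w [([0.296, -0.351, 0.019], 0.8), ([0.341, -0.505, 0.019], 0.79), ([0.409, -0.376, 0.019], 0.55)]
[]
s [([0.401, -0.369, 0.02], 0.92), ([0.578, -0.047, 0.02], 0.66), ([0.589, -0.029, 0.02], 0.62), ([0.349, -0.512, 0.02], 0.5), ([0.299, -0.352, 0.02], 0.49)]
```

```bash
python3 - <<'E'
from h import *
print(go([.4056,-.3714,.014],-.07))
E
```

```text
[array([ 0.029, -0.11 ,  0.929]), array([-0.0004,  0.0013, -0.0013])]
```

>>> jog_arm(
  plan=[
    {"x": 0.029, "y": -0.11, "z": 0.1, "wx": 0, "wy": 0.001, "wz": -0.001},
    {"x": 0.029, "y": -0.11, "z": 0.3, "wx": 0, "wy": 0.001, "wz": -0.001},
    {"x": 0.029, "y": -0.11, "z": 0.5, "wx": 0, "wy": 0.001, "wz": -0.001},
    {"x": 0.029, "y": -0.11, "z": 0.65, "wx": 0, "wy": 0.001, "wz": -0.001},
    {"x": 0.029, "y": -0.11, "z": 0.8, "wx": 0, "wy": 0.001, "wz": -0.001},
    {"x": 0.029, "y": -0.11, "z": 0.88, "wx": 0, "wy": 0.001, "wz": -0.001},
    {"x": 0.029, "y": -0.11, "z": 0.93, "wx": 0, "wy": 0.001, "wz": -0.001},
    {"x": 0.029, "y": -0.11, "z": 0.93, "wx": 0, "wy": 0.001, "wz": -0.001},
  ],
)

```text
t: 13.83
eef_pos: [0.4048, -0.3705, 0.0119]
tool_rot: [-0.002, 0.732, 0.681, -0.001]
contact_force: [0.6, 0.3, 0.2]
gripper_width: 0.602
```

>>> jog_arm(
  plan=[
    {"x": 0, "y": 0, "z": 0, "wx": 0, "wy": 0, "wz": 0},
    {"x": 0, "y": 0, "z": 0, "wx": 0, "wy": 0, "wz": 0},
    {"x": 0, "y": 0, "z": 0, "wx": 0, "wy": 0, "wz": 0},
    {"x": 0, "y": 0, "z": 0, "wx": 0, "wy": 0, "wz": 0},
    {"x": 0, "y": 0, "z": 0, "wx": 0, "wy": 0, "wz": 0},
    {"x": 0, "y": 0, "z": 0, "wx": 0, "wy": 0, "wz": 0},
  ],
  hand=-1,
  grip_force=80,
)

```text
t: 14.33
eef_pos: [0.4056, -0.371, 0.0135]
tool_rot: [-0.001, 0.732, 0.681, -0.001]
contact_force: [-0.8, 0.9, 6.3]
gripper_width: 0.234
```

```bash
python3 - <<'E'
from h import *
st();print(go([.576,.0225,.16],-np.pi/2+.004))
E
```

```text
t 14.33 p [ 0.4056 -0.371   0.0135] yawy -0.072 tilt [-0.002 -0.    -1.   ] F [-0.8  0.9  6.3] w 0.234 q [ 0.86  0.59 -0.29  1.99  0.29  0.6   0.3 ]
[array([ 2.023,  0.707, -0.735]), array([-4.000e-04,  6.000e-04,  4.758e-01])]
```

>>> jog_arm(
  plan=[
    {"x": 0, "y": 0, "z": -0.1, "wx": 0, "wy": 0, "wz": 0},
    {"x": 0, "y": 0, "z": -0.25, "wx": 0, "wy": 0, "wz": 0},
    {"x": 0.0, "y": 0, "z": -0.45, "wx": 0, "wy": 0, "wz": 0},
    {"x": 0.1, "y": 0.1, "z": -0.65, "wx": 0, "wy": 0, "wz": 0.04},
    {"x": 0.25, "y": 0.25, "z": -0.8, "wx": 0, "wy": 0, "wz": 0.08},
    {"x": 0.4, "y": 0.4, "z": -0.8, "wx": 0, "wy": 0, "wz": 0.12},
    {"x": 0.55, "y": 0.55, "z": -0.8, "wx": 0, "wy": 0, "wz": 0.16},
    {"x": 0.7, "y": 0.7, "z": -0.8, "wx": 0, "wy": 0, "wz": 0.2},
    {"x": 0.85, "y": 0.7, "z": -0.8, "wx": 0, "wy": 0, "wz": 0.24},
    {"x": 1, "y": 0.7, "z": -0.8, "wx": 0, "wy": 0, "wz": 0.28},
    {"x": 1, "y": 0.7, "z": -0.8, "wx": 0, "wy": 0, "wz": 0.32},
    {"x": 1, "y": 0.7, "z": -0.8, "wx": 0, "wy": 0, "wz": 0.36},
  ],
)

```text
t: 15.33
eef_pos: [0.5605, -0.1777, 0.1732]
tool_rot: [-0.001, 0.982, 0.188, -0.001]
contact_force: [-0.1, -0.5, -3.8]
gripper_width: 0.233
```

```bash
python3 - <<'E'
from h import *
st();print(go([.576,.0225,.10],-np.pi/2+.004))
E
```

```text
t 15.33 p [ 0.5605 -0.1777  0.1732] yawy -1.192 tilt [-0.002  0.001 -1.   ] F [-0.1 -0.5 -3.8] w 0.233 q [ 0.35  0.41 -0.19  1.81  0.09  0.93 -1.07]
[array([ 0.443, -0.901,  0.367]), array([-0.0004,  0.0006,  0.1194])]
```

>>> jog_arm(
  plan=[
    {"x": 0.1, "y": -0.2, "z": 0, "wx": 0, "wy": 0, "wz": 0.04},
    {"x": 0.2, "y": -0.4, "z": 0, "wx": 0, "wy": 0, "wz": 0.08},
    {"x": 0.3, "y": -0.6, "z": 0, "wx": 0, "wy": 0, "wz": 0.1194},
    {"x": 0.4, "y": -0.8, "z": 0, "wx": 0, "wy": 0, "wz": 0.1194},
    {"x": 0.443, "y": -0.901, "z": 0, "wx": 0, "wy": 0, "wz": 0.1194},
    {"x": 0.443, "y": -0.901, "z": 0, "wx": 0, "wy": 0, "wz": 0.1194},
    {"x": 0.443, "y": -0.901, "z": 0.2, "wx": 0, "wy": 0, "wz": 0.1194},
    {"x": 0.443, "y": -0.901, "z": 0.4, "wx": 0, "wy": 0, "wz": 0.1194},
    {"x": 0.443, "y": -0.901, "z": 0.55, "wx": 0, "wy": 0, "wz": 0.1194},
    {"x": 0.443, "y": -0.901, "z": 0.55, "wx": 0, "wy": 0, "wz": 0.1194},
    {"x": 0.443, "y": -0.901, "z": 0.55, "wx": 0, "wy": 0, "wz": 0.1194},
  ],
)

```text
t: 16.25
eef_pos: [0.5746, 0.0223, 0.0626]
tool_rot: [-0.0, 1.0, 0.002, -0.003]
contact_force: [-0.3, -0.5, -2.4]
gripper_width: 0.23
```

```bash
python3 - <<'E'
from h import *
st();print(go([.576,.0225,.019],-np.pi/2+.004))
im,_=bars(z=.034);cv2.imwrite('pics/w6.png',cv2.resize(im[:,:,::-1],(640,480)))
E
```

```text
t 16.25 p [0.5746 0.0223 0.0626] yawy -1.567 tilt [-0.006  0.001 -1.   ] F [-0.3 -0.5 -2.4] w 0.23 q [-0.03  0.53 -0.16  1.92  0.12  0.71 -1.82]
[array([ 0.008, -0.001,  0.218]), array([-0.0002,  0.0018, -0.0001])]
[(0.524, 0.0221, 73, 28, np.float64(0.025))]
```

View pics/w6.png

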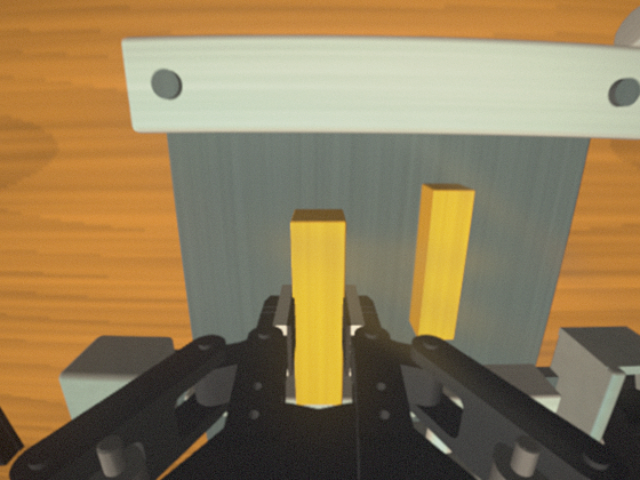

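>>> jog_arm(
  plan=[
    {"x": 0.008, "y": -0.001, "z": 0.1, "wx": 0, "wy": 0.002, "wz": 0},
    {"x": 0.008, "y": -0.001, "z": 0.17, "wx": 0, "wy": 0.002, "wz": 0},
    {"x": 0.008, "y": -0.001, "z": 0.21, "wx": 0, "wy": 0.002, "wz": 0},
    {"x": 0.008, "y": -0.001, "z": 0.225, "wx": 0, "wy": 0.002, "wz": 0},
    {"x": 0.008, "y": -0.001, "z": 0.225, "wx": 0, "wy": 0.002, "wz": 0},
    {"x": 0.008, "y": -0.001, "z": 0.225, "wx": 0, "wy": 0.002, "wz": 0},
    {"x": 0.008, "y": -0.001, "z": 0.225, "wx": 0, "wy": 0.002, "wz": 0},
  ],
)

```text
t: 16.88
eef_pos: [0.579, 0.0229, 0.0207]
tool_rot: [-0.001, 1.0, 0.002, 0.004]
contact_force: [-0.6, -0.4, -3.4]
gripper_width: 0.231
```

>>> jog_arm(
  plan=[
    {"x": 0, "y": 0, "z": 0, "wx": 0, "wy": 0, "wz": 0},
    {"x": 0, "y": 0, "z": 0, "wx": 0, "wy": 0, "wz": 0},
    {"x": 0, "y": 0, "z": 0, "wx": 0, "wy": 0, "wz": 0},
    {"x": 0, "y": 0, "z": -0.01, "wx": 0, "wy": 0, "wz": 0},
    {"x": 0, "y": 0, "z": -0.1, "wx": 0, "wy": 0, "wz": 0},
    {"x": 0, "y": 0, "z": -0.3, "wx": 0, "wy": 0, "wz": 0},
    {"x": 0, "y": 0, "z": -0.5, "wx": 0, "wy": 0, "wz": 0},
    {"x": 0, "y": 0, "z": -0.7, "wx": 0, "wy": 0, "wz": 0},
    {"x": -0.2, "y": 0.0, "z": -0.9, "wx": 0, "wy": 0, "wz": 0},
    {"x": -0.4, "y": -0.2, "z": -0.96, "wx": 0, "wy": 0, "wz": 0},
    {"x": -0.6, "y": -0.2, "z": -0.96, "wx": 0, "wy": 0, "wz": 0},
    {"x": -0.6, "y": -0.2, "z": -0.96, "wx": 0, "wy": 0, "wz": 0},
  ],
  hand=0.0,
)

```text
t: 17.88
eef_pos: [0.4543, 0.0639, 0.2133]
tool_rot: [-0.001, 1.0, 0.003, 0.004]
contact_force: [-0.9, 0.5, -0.8]
gripper_width: 0.501
```

```bash
python3 - <<'E'
from h import *
st();im,_=bars(z=.034);cv2.imwrite('pics/w7.png',cv2.resize(im[:,:,::-1],(640,480)))
W=cal('wrist');S,D=cal('scene'),cal('side')
P=[]
for n,C in(('wrist',W),('scene',S),('side',D)):
    if n!='wrist':cams.read_camera(n)
    for r in finder.place_of(n,'lever_tip')[:2]:print(n,np.round(r['location'],1),round(r['confidence'],2),ray(C,[r['location']],.155)[0].round(4))
E
```

```text
t 17.88 p [0.4543 0.0639 0.2133] yawy -1.565 tilt [ 0.008  0.002 -1.   ] F [-0.9  0.5 -0.8] w 0.501 q [-0.06  0.15 -0.23  2.06  0.04  0.92 -1.88]
[]
wrist [152.8 197.1] 0.56 [0.4736 0.1529 0.155 ]
scene [266.  331.1] 0.53 [ 0.899  -0.2812  0.155 ]
scene [333.3 182.4] 0.48 [0.4766 0.1563 0.155 ]
side [295.1 242.2] 0.63 [0.4746 0.149  0.155 ]
```

View pics/w7.png

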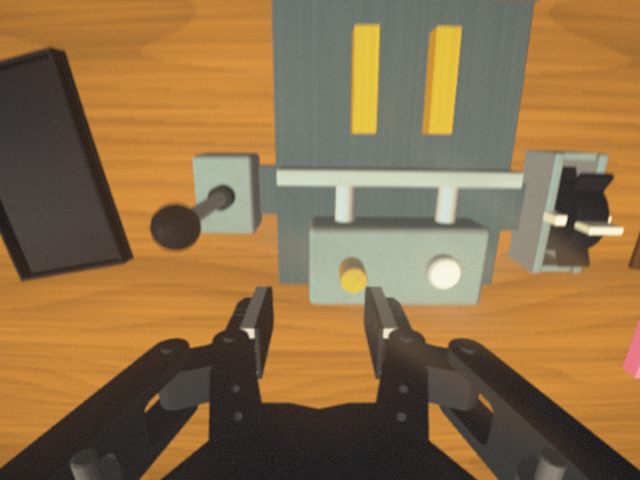

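>>> jog_arm(
  plan=[
    {"x": -0.09, "y": 0, "z": 0, "wx": 0, "wy": -0.0025, "wz": 0.002},
    {"x": -0.09, "y": -0.2, "z": 0, "wx": 0, "wy": -0.0025, "wz": 0.002},
    {"x": -0.09, "y": -0.44, "z": 0, "wx": 0, "wy": -0.0025, "wz": 0.002},
    {"x": -0.09, "y": -0.44, "z": 0, "wx": 0, "wy": -0.0025, "wz": 0.002},
    {"x": -0.09, "y": -0.44, "z": 0, "wx": 0, "wy": -0.0025, "wz": 0.002},
    {"x": -0.09, "y": -0.44, "z": 0.2, "wx": 0, "wy": -0.0025, "wz": 0.002},
    {"x": -0.09, "y": -0.44, "z": 0.35, "wx": 0, "wy": -0.0025, "wz": 0.002},
    {"x": -0.09, "y": -0.44, "z": 0.44, "wx": 0, "wy": -0.0025, "wz": 0.002},
    {"x": -0.09, "y": -0.44, "z": 0.44, "wx": 0, "wy": -0.0025, "wz": 0.002},
    {"x": -0.09, "y": -0.44, "z": 0.44, "wx": 0, "wy": -0.0025, "wz": 0.002},
  ],
  hand=-1,
)

```text
t: 19.02
eef_pos: [0.441, 0.1486, 0.1233]
tool_rot: [-0.0, 1.0, -0.003, -0.001]
contact_force: [-0.0, 0.0, -0.2]
gripper_width: -0.0
```

```bash
python3 - <<'E'
from h import *
st();print(go([.498,.1525,.125],-np.pi/2+.004))
E
```

```text
t 19.02 p [0.441  0.1486 0.1233] yawy -1.576 tilt [-0.003  0.    -1.   ] F [-0.   0.  -0.2] w -0.0 q [-0.21  0.3  -0.29  2.13  0.12  0.73 -2.15]
[array([ 0.285, -0.021, -0.009]), array([-0.0001,  0.0008, -0.003 ])]
```

>>> jog_arm(
  plan=[
    {"x": 0.025, "y": -0.018, "z": 0, "wx": 0, "wy": 0, "wz": -0.003},
    {"x": 0.05, "y": -0.018, "z": 0, "wx": 0, "wy": 0, "wz": -0.003},
    {"x": 0.075, "y": -0.018, "z": 0, "wx": 0, "wy": 0, "wz": -0.003},
    {"x": 0.1, "y": -0.018, "z": 0, "wx": 0, "wy": 0, "wz": -0.003},
    {"x": 0.125, "y": -0.018, "z": 0, "wx": 0, "wy": 0, "wz": -0.003},
    {"x": 0.15, "y": -0.018, "z": 0, "wx": 0, "wy": 0, "wz": -0.003},
    {"x": 0.175, "y": -0.018, "z": 0, "wx": 0, "wy": 0, "wz": -0.003},
    {"x": 0.2, "y": -0.018, "z": 0, "wx": 0, "wy": 0, "wz": -0.003},
    {"x": 0.225, "y": -0.018, "z": 0, "wx": 0, "wy": 0, "wz": -0.003},
    {"x": 0.25, "y": -0.018, "z": 0, "wx": 0, "wy": 0, "wz": -0.003},
    {"x": 0.27, "y": -0.018, "z": 0, "wx": 0, "wy": 0, "wz": -0.003},
    {"x": 0.285, "y": -0.018, "z": 0, "wx": 0, "wy": 0, "wz": -0.003},
  ],
)

```text
t: 20.02
eef_pos: [0.4927, 0.152, 0.1206]
tool_rot: [0.001, 1.0, 0.003, -0.007]
contact_force: [-15.1, 3.7, -5.3]
gripper_width: 0.006
```

>>> jog_arm(
  plan=[
    {"x": 0.02, "y": 0, "z": 0, "wx": 0, "wy": 0, "wz": 0},
    {"x": 0.025, "y": 0, "z": 0, "wx": 0, "wy": 0, "wz": 0},
    {"x": 0.025, "y": 0, "z": 0, "wx": 0, "wy": 0, "wz": 0},
    {"x": 0.025, "y": 0, "z": 0, "wx": 0, "wy": 0, "wz": 0},
  ],
)

```text
t: 20.35
eef_pos: [0.4944, 0.152, 0.1194]
tool_rot: [0.002, 1.0, 0.003, -0.01]
contact_force: [-10.6, 1.0, 3.2]
gripper_width: 0.0
```

```bash
python3 - <<'E'
from h import *
st();im=cams.read_camera('side')[150:320,190:360,::-1];cv2.imwrite('pics/g.png',cv2.resize(im,(600,600),interpolation=cv2.INTER_CUBIC))
E
```

```text
t 20.35 p [0.4944 0.152  0.1194] yawy -1.564 tilt [-0.021 -0.003 -1.   ] F [-10.6   1.    3.2] w 0.0 q [-0.19  0.39 -0.27  2.    0.13  0.79 -2.11]
```

View pics/g.png

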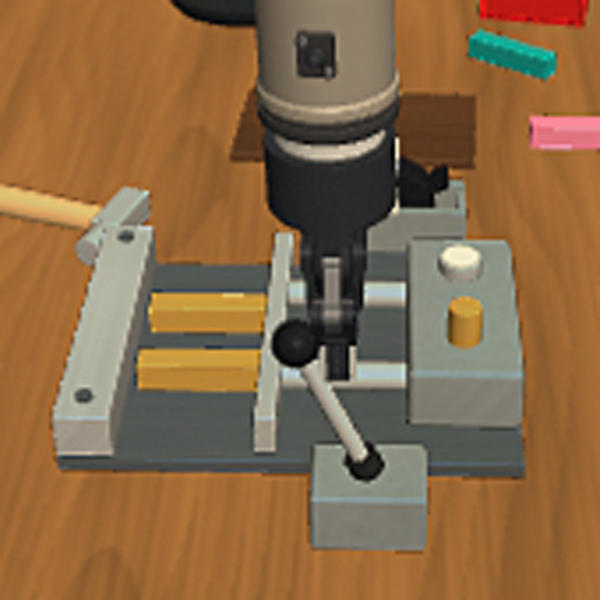

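>>> jog_arm(
  plan=[
    {"x": 0.03, "y": 0, "z": 0, "wx": 0, "wy": 0, "wz": 0},
    {"x": 0.04, "y": 0, "z": 0, "wx": 0, "wy": 0, "wz": 0},
    {"x": 0.05, "y": 0, "z": 0, "wx": 0, "wy": 0, "wz": 0},
    {"x": 0.055, "y": 0, "z": 0, "wx": 0, "wy": 0, "wz": 0},
    {"x": 0.055, "y": 0, "z": 0, "wx": 0, "wy": 0, "wz": 0},
    {"x": 0.055, "y": 0, "z": 0, "wx": 0, "wy": 0, "wz": 0},
  ],
)

```text
t: 20.9
eef_pos: [0.4974, 0.1521, 0.118]
tool_rot: [0.004, 1.0, 0.005, -0.018]
contact_force: [-24.1, 0.5, 17.9]
gripper_width: -0.001
```

```bash
python3 - <<'E'
from h import *
st();cams.read_camera('side');D=cal('side');cams.read_camera('scene');S=cal('scene')
for n,C in(('side',D),('scene',S)):
    for r in finder.place_of(n,'lever_tip')[:2]:print(n,np.round(r['location'],1),round(r['confidence'],2),[ray(C,[r['location']],z)[0].round(4).tolist() for z in(.144,.147)])
E
```

```text
t 20.9 p [0.4974 0.1521 0.118 ] yawy -1.562 tilt [-0.036 -0.007 -0.999] F [-24.1   0.5  17.9] w -0.001 q [-0.19  0.4  -0.27  1.98  0.13  0.81 -2.1 ]
side [274.  245.1] 0.83 [[0.5205, 0.1455, 0.144], [0.5202, 0.1495, 0.147]]
side [300.3 204.6] 0.23 [[0.4635, -0.0238, 0.144], [0.4635, -0.0189, 0.147]]
scene [340.1 192.1] 0.51 [[0.5157, 0.1546, 0.144], [0.5197, 0.1516, 0.147]]
```

>>> jog_arm(
  plan=[
    {"x": 0.025, "y": 0, "z": 0, "wx": 0, "wy": 0, "wz": 0},
    {"x": 0.025, "y": 0, "z": 0, "wx": 0, "wy": 0, "wz": 0},
    {"x": 0.025, "y": 0, "z": 0, "wx": 0, "wy": 0, "wz": 0},
    {"x": 0.025, "y": 0, "z": 0, "wx": 0, "wy": 0, "wz": 0},
    {"x": 0.025, "y": 0, "z": 0, "wx": 0, "wy": 0, "wz": 0},
    {"x": 0.025, "y": 0, "z": 0, "wx": 0, "wy": 0, "wz": 0},
    {"x": 0.025, "y": 0, "z": 0, "wx": 0, "wy": 0, "wz": 0},
    {"x": 0.025, "y": 0, "z": 0, "wx": 0, "wy": 0, "wz": 0},
    {"x": 0.025, "y": 0, "z": 0, "wx": 0, "wy": 0, "wz": 0},
    {"x": 0.025, "y": 0, "z": 0, "wx": 0, "wy": 0, "wz": 0},
    {"x": 0.025, "y": 0, "z": 0, "wx": 0, "wy": 0, "wz": 0},
    {"x": 0.025, "y": 0, "z": 0, "wx": 0, "wy": 0, "wz": 0},
  ],
)

```text
t: 22.1
eef_pos: [0.4971, 0.1521, 0.1179]
tool_rot: [0.005, 1.0, 0.005, -0.023]
contact_force: [-19.8, -0.2, 20.2]
gripper_width: 0.005
```

>>> jog_arm(
  plan=[
    {"x": 0.02, "y": 0, "z": 0, "wx": 0, "wy": 0, "wz": 0},
    {"x": 0.02, "y": 0, "z": 0, "wx": 0, "wy": 0, "wz": 0},
    {"x": 0.02, "y": 0, "z": 0, "wx": 0, "wy": 0, "wz": 0},
    {"x": 0.02, "y": 0, "z": 0, "wx": 0, "wy": 0, "wz": 0},
    {"x": 0.02, "y": 0, "z": 0, "wx": 0, "wy": 0, "wz": 0},
    {"x": 0.02, "y": 0, "z": 0, "wx": 0, "wy": 0, "wz": 0},
    {"x": 0.02, "y": 0, "z": 0, "wx": 0, "wy": 0, "wz": 0},
    {"x": 0.02, "y": 0, "z": 0, "wx": 0, "wy": 0, "wz": 0},
    {"x": 0.02, "y": 0, "z": 0, "wx": 0, "wy": 0, "wz": 0},
    {"x": 0.02, "y": 0, "z": 0, "wx": 0, "wy": 0, "wz": 0},
    {"x": 0.02, "y": 0, "z": 0, "wx": 0, "wy": 0, "wz": 0},
    {"x": 0.02, "y": 0, "z": 0, "wx": 0, "wy": 0, "wz": 0},
  ],
)

```text
t: 23.1
eef_pos: [0.4969, 0.1521, 0.1179]
tool_rot: [0.006, 1.0, 0.006, -0.028]
contact_force: [-16.5, -1.7, 18.8]
gripper_width: 0.001
```

>>> jog_arm(
  plan=[
    {"x": 0.02, "y": 0, "z": 0, "wx": 0, "wy": 0, "wz": 0},
    {"x": 0.02, "y": 0, "z": 0, "wx": 0, "wy": 0, "wz": 0},
    {"x": 0.02, "y": 0, "z": 0, "wx": 0, "wy": 0, "wz": 0},
    {"x": 0.02, "y": 0, "z": 0, "wx": 0, "wy": 0, "wz": 0},
    {"x": 0.02, "y": 0, "z": 0, "wx": 0, "wy": 0, "wz": 0},
    {"x": 0.02, "y": 0, "z": 0, "wx": 0, "wy": 0, "wz": 0},
    {"x": 0.02, "y": 0, "z": 0, "wx": 0, "wy": 0, "wz": 0},
    {"x": 0.02, "y": 0, "z": 0, "wx": 0, "wy": 0, "wz": 0},
    {"x": 0.02, "y": 0, "z": 0, "wx": 0, "wy": 0, "wz": 0},
    {"x": 0.02, "y": 0, "z": 0, "wx": 0, "wy": 0, "wz": 0},
    {"x": 0.02, "y": 0, "z": 0, "wx": 0, "wy": 0, "wz": 0},
    {"x": 0.02, "y": 0, "z": 0, "wx": 0, "wy": 0, "wz": 0},
  ],
)

```text
t: 24.1
eef_pos: [0.4967, 0.1521, 0.1178]
tool_rot: [0.007, 0.999, 0.006, -0.032]
contact_force: [-16.7, -0.5, 16.1]
gripper_width: -0.0
```

>>> jog_arm(
  plan=[
    {"x": 0.02, "y": 0, "z": 0, "wx": 0, "wy": 0, "wz": 0},
    {"x": 0.02, "y": 0, "z": 0, "wx": 0, "wy": 0, "wz": 0},
    {"x": 0.02, "y": 0, "z": 0, "wx": 0, "wy": 0, "wz": 0},
    {"x": 0.02, "y": 0, "z": 0, "wx": 0, "wy": 0, "wz": 0},
    {"x": 0.02, "y": 0, "z": 0, "wx": 0, "wy": 0, "wz": 0},
    {"x": 0.02, "y": 0, "z": 0, "wx": 0, "wy": 0, "wz": 0},
    {"x": 0.02, "y": 0, "z": 0, "wx": 0, "wy": 0, "wz": 0},
    {"x": 0.02, "y": 0, "z": 0, "wx": 0, "wy": 0, "wz": 0},
  ],
)

```text
t: 24.77
eef_pos: [0.4966, 0.152, 0.1179]
tool_rot: [0.008, 0.999, 0.007, -0.036]
contact_force: [-16.6, -0.4, 18.1]
gripper_width: 0.001
```

```bash
python3 - <<'E'
from h import *
st();im=cams.read_camera('side')[150:320,190:360,::-1];cv2.imwrite('pics/g2.png',cv2.resize(im,(600,600),interpolation=cv2.INTER_CUBIC))
print(go([.43,.152,.123],-np.pi/2))
E
```

```text
t 24.77 p [0.4966 0.152  0.1179] yawy -1.556 tilt [-0.072 -0.017 -0.997] F [-16.6  -0.4  18.1] w 0.001 q [-0.19  0.42 -0.27  1.96  0.12  0.85 -2.09]
[array([-0.334, -0.004, -0.002]), array([0.0053, 0.0228, 0.0044])]
```

View pics/g2.png

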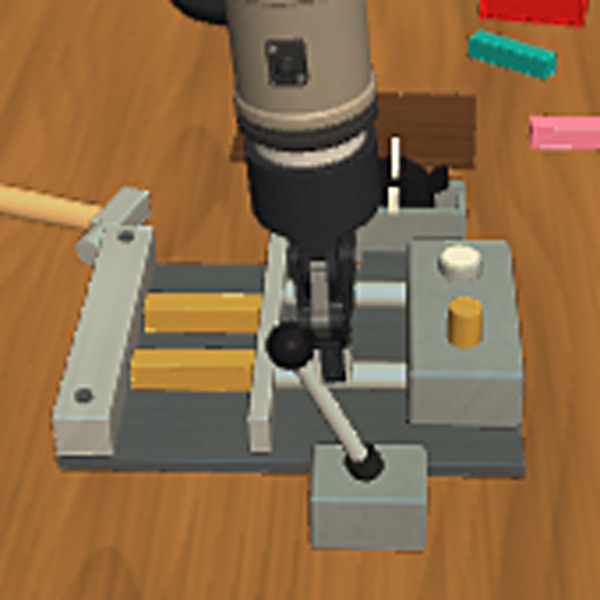

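>>> jog_arm(
  plan=[
    {"x": -0.03, "y": 0, "z": 0, "wx": 0, "wy": 0, "wz": 0},
    {"x": -0.08, "y": 0, "z": 0, "wx": 0.005, "wy": 0.01, "wz": 0},
    {"x": -0.13, "y": 0, "z": 0, "wx": 0.005, "wy": 0.0228, "wz": 0},
    {"x": -0.18, "y": 0, "z": 0, "wx": 0.005, "wy": 0.0228, "wz": 0.004},
    {"x": -0.24, "y": 0, "z": 0, "wx": 0.005, "wy": 0.0228, "wz": 0.004},
    {"x": -0.3, "y": 0, "z": 0, "wx": 0.005, "wy": 0.0228, "wz": 0.004},
    {"x": -0.36, "y": 0, "z": 0, "wx": 0.005, "wy": 0.0228, "wz": 0.004},
    {"x": -0.36, "y": 0, "z": -0.1, "wx": 0.005, "wy": 0.0228, "wz": 0.004},
    {"x": -0.36, "y": 0, "z": -0.3, "wx": 0.005, "wy": 0.0228, "wz": 0.004},
    {"x": -0.36, "y": 0, "z": -0.45, "wx": 0.005, "wy": 0.0228, "wz": 0.004},
    {"x": -0.36, "y": 0, "z": -0.45, "wx": 0.005, "wy": 0.0228, "wz": 0.004},
  ],
)

```text
t: 25.73
eef_pos: [0.4344, 0.1545, 0.2186]
tool_rot: [-0.002, 1.0, 0.001, 0.005]
contact_force: [1.4, -0.1, 0.3]
gripper_width: 0.003
```

```bash
python3 - <<'E'
from h import *
st();cams.read_camera('side');D=cal('side');cams.read_camera('scene');S=cal('scene')
for n,C in(('side',D),('scene',S)):
    for r in finder.place_of(n,'lever_tip')[:2]:print(n,np.round(r['location'],1),round(r['confidence'],2),ray(C,[r['location']],.155)[0].round(4).tolist())
print(go([.56,-.012,.25],-np.pi/2+.004))
E
```

```text
t 25.73 p [0.4344 0.1545 0.2186] yawy -1.57 tilt [ 0.009  0.003 -1.   ] F [ 1.4 -0.1  0.3] w 0.003 q [-0.2   0.15 -0.31  2.05  0.06  0.94 -2.11]
side [296.7 244.2] 0.83 [0.4711, 0.1561, 0.155]
side [258.3 251. ] 0.23 [0.5514, 0.1816, 0.155]
scene [329.  185.6] 0.47 [0.4864, 0.135, 0.155]
[array([ 0.647,  0.822, -0.19 ]), array([ 0.0005,  0.0005, -0.0009])]
```

>>> jog_arm(
  plan=[
    {"x": 0, "y": 0.2, "z": -0.15, "wx": 0, "wy": 0, "wz": 0},
    {"x": 0.1, "y": 0.4, "z": -0.15, "wx": 0, "wy": 0, "wz": 0},
    {"x": 0.3, "y": 0.6, "z": -0.15, "wx": 0, "wy": 0, "wz": 0},
    {"x": 0.45, "y": 0.82, "z": -0.15, "wx": 0, "wy": 0, "wz": 0},
    {"x": 0.5, "y": 0.82, "z": -0.15, "wx": 0, "wy": 0, "wz": 0},
    {"x": 0.5, "y": 0.82, "z": -0.15, "wx": 0, "wy": 0, "wz": 0},
    {"x": 0.5, "y": 0.82, "z": -0.15, "wx": 0, "wy": 0, "wz": 0},
    {"x": 0.5, "y": 0.82, "z": -0.15, "wx": 0, "wy": 0, "wz": 0},
  ],
  hand=0.0,
)

```text
t: 26.6
eef_pos: [0.5294, -0.011, 0.2404]
tool_rot: [0.001, 1.0, 0.001, -0.003]
contact_force: [-0.1, 0.7, -0.8]
gripper_width: 0.495
```

```bash
python3 - <<'E'
from h import *
st();im,b=bars(z=.034);cv2.imwrite('pics/w8.png',cv2.resize(im[:,:,::-1],(640,480)))
W=cal('wrist')
print([(np.round(r['location']).tolist(),ray(W,[r['location']],.023)[0].round(4).tolist(),round(r['confidence'],2)) for r in finder.place_of('wrist','bar1')][:4])
E
```

```text
t 26.6 p [ 0.5294 -0.011   0.2404] yawy -1.569 tilt [-0.005 -0.001 -1.   ] F [-0.1  0.7 -0.8] w 0.495 q [ 0.03  0.24 -0.15  1.88  0.04  1.03 -1.71]
[]
[([251.0, 117.0], [0.6033, 0.0204, 0.023], 0.76), ([492.0, 328.0], [0.2984, -0.3405, 0.023], 0.66), ([309.0, 116.0], [0.605, -0.0471, 0.023], 0.57)]
```

View pics/w8.png

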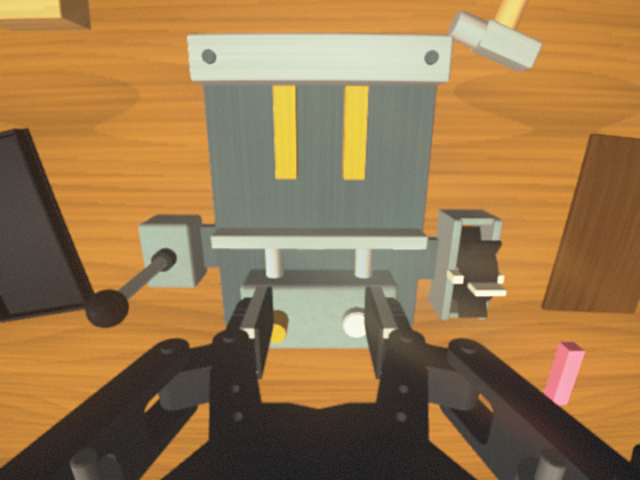

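```bash
sed -i 's/(22,190,140)/(20,140,120)/' h.py; python3 - <<'E'
from h import *
bars(z=.034);print(go([.604,.0215,.0185],-np.pi/2+.004))
E
```

```text
[(0.3741, 0.0363, 25, 18, np.float64(2.912)), (0.6038, -0.0483, 88, 22, np.float64(3.138)), (0.6041, 0.021, 89, 22, np.float64(3.139))]
[array([ 0.376, -0.159,  1.114]), array([ 0.0004,  0.001 , -0.0001])]
```

>>> jog_arm(
  plan=[
    {"x": 0.19, "y": -0.08, "z": 0.1, "wx": 0, "wy": 0.001, "wz": 0},
    {"x": 0.372, "y": -0.158, "z": 0.2, "wx": 0, "wy": 0.001, "wz": 0},
    {"x": 0.372, "y": -0.158, "z": 0.4, "wx": 0, "wy": 0.001, "wz": 0},
    {"x": 0.372, "y": -0.158, "z": 0.6, "wx": 0, "wy": 0.001, "wz": 0},
    {"x": 0.372, "y": -0.158, "z": 0.75, "wx": 0, "wy": 0.001, "wz": 0},
    {"x": 0.372, "y": -0.158, "z": 0.88, "wx": 0, "wy": 0.001, "wz": 0},
    {"x": 0.372, "y": -0.158, "z": 0.88, "wx": 0, "wy": 0.001, "wz": 0},
    {"x": 0.372, "y": -0.158, "z": 0.88, "wx": 0, "wy": 0.001, "wz": 0},
  ],
  hand=0.2,
)

```text
t: 27.42
eef_pos: [0.602, 0.0224, 0.0646]
tool_rot: [0.001, 1.0, 0.003, -0.001]
contact_force: [0.5, -0.5, 0.0]
gripper_width: 0.599
```

```bash
python3 - <<'E'
from h import *
st();print(go([.603,.0213,.0185],-np.pi/2+.002))
E
```

```text
t 27.42 p [0.602  0.0224 0.0646] yawy -1.566 tilt [-0.003 -0.001 -1.   ] F [ 0.5 -0.5  0. ] w 0.599 q [-0.03  0.56 -0.14  1.85  0.11  0.74 -1.8 ]
[array([0.006, 0.005, 0.231]), array([0.0004, 0.0009, 0.001 ])]
```

>>> jog_arm(
  plan=[
    {"x": 0.006, "y": 0.005, "z": 0.1, "wx": 0, "wy": 0.001, "wz": 0.001},
    {"x": 0.006, "y": 0.005, "z": 0.18, "wx": 0, "wy": 0.001, "wz": 0.001},
    {"x": 0.006, "y": 0.005, "z": 0.228, "wx": 0, "wy": 0.001, "wz": 0.001},
    {"x": 0.006, "y": 0.005, "z": 0.228, "wx": 0, "wy": 0.001, "wz": 0.001},
    {"x": 0.006, "y": 0.005, "z": 0.228, "wx": 0, "wy": 0.001, "wz": 0.001},
  ],
)

```text
t: 27.83
eef_pos: [0.6038, 0.0217, 0.0204]
tool_rot: [0.001, 1.0, 0.001, 0.001]
contact_force: [-0.0, -0.4, 0.6]
gripper_width: 0.597
```

>>> jog_arm(
  plan=[
    {"x": 0, "y": 0, "z": 0, "wx": 0, "wy": 0, "wz": 0},
    {"x": 0, "y": 0, "z": 0, "wx": 0, "wy": 0, "wz": 0},
    {"x": 0, "y": 0, "z": 0, "wx": 0, "wy": 0, "wz": 0},
    {"x": 0, "y": 0, "z": 0, "wx": 0, "wy": 0, "wz": 0},
    {"x": 0, "y": 0, "z": 0, "wx": 0, "wy": 0, "wz": 0},
    {"x": 0, "y": 0, "z": 0, "wx": 0, "wy": 0, "wz": 0},
  ],
  hand=-1,
  grip_force=80,
)

```text
t: 28.33
eef_pos: [0.605, 0.0219, 0.0223]
tool_rot: [0.0, 1.0, 0.001, 0.002]
contact_force: [-2.2, 0.4, 8.0]
gripper_width: 0.23
```

```bash
python3 - <<'E'
from h import *
st();print(go([.55,.35,.21],-np.pi/2+.19))
E
```

```text
t 28.33 p [0.605  0.0219 0.0223] yawy -1.569 tilt [ 0.004 -0.001 -1.   ] F [-2.2  0.4  8. ] w 0.23 q [-0.04  0.63 -0.13  1.86  0.13  0.65 -1.82]
[array([-0.268, -1.64 , -0.941]), array([ 0.0003, -0.0014, -0.0598])]
```

>>> jog_arm(
  plan=[
    {"x": 0, "y": 0, "z": -0.1, "wx": 0, "wy": 0, "wz": 0},
    {"x": 0, "y": 0, "z": -0.25, "wx": 0, "wy": 0, "wz": 0},
    {"x": 0, "y": 0, "z": -0.45, "wx": 0, "wy": 0, "wz": 0},
    {"x": 0, "y": 0, "z": -0.65, "wx": 0, "wy": 0, "wz": 0},
    {"x": 0, "y": 0, "z": -0.85, "wx": 0, "wy": 0, "wz": 0},
    {"x": 0, "y": -0.2, "z": -1, "wx": 0, "wy": 0, "wz": -0.02},
    {"x": 0, "y": -0.4, "z": -1, "wx": 0, "wy": 0, "wz": -0.05},
    {"x": 0, "y": -0.6, "z": -1, "wx": 0, "wy": 0, "wz": -0.06},
    {"x": -0.1, "y": -0.8, "z": -1, "wx": 0, "wy": 0, "wz": -0.06},
    {"x": -0.2, "y": -1, "z": -1, "wx": 0, "wy": 0, "wz": -0.06},
    {"x": -0.27, "y": -1, "z": -1, "wx": 0, "wy": 0, "wz": -0.06},
    {"x": -0.27, "y": -1, "z": -1, "wx": 0, "wy": 0, "wz": -0.06},
  ],
)

```text
t: 29.33
eef_pos: [0.5445, 0.2277, 0.2219]
tool_rot: [-0.001, 0.995, 0.1, 0.001]
contact_force: [-0.4, -0.9, -2.7]
gripper_width: 0.234
```

```bash
python3 - <<'E'
from h import *
st();print(go([.47,.32,.21],-np.pi/2+.19))
E
```

```text
t 29.33 p [0.5445 0.2277 0.2219] yawy -1.371 tilt [ 0.001  0.001 -1.   ] F [-0.4 -0.9 -2.7] w 0.234 q [-0.29  0.36 -0.27  1.76  0.11  1.03 -1.97]
[array([-0.273, -0.526,  0.06 ]), array([-0.0003, -0.0004,  0.0032])]
```

Measure the tray from the wrist camera here.

```bash
python3 - <<'E'
from h import *
st();im=cams.read_camera('wrist');cv2.imwrite('pics/w9r.png',im[:,:,::-1])
W=cal('wrist');p=[.498,.358,.19]
L=np.array([[.11,.065,.02],[.11,-.065,.02],[-.11,-.065,.02],[-.11,.065,.02]])
out=im[:,:,::-1].copy()
print(proj(W,se2(p,L)).round(0).tolist())
cv2.polylines(out,[proj(W,se2(p,L)).astype(int).reshape(-1,1,2)],True,(0,255,0),1)
cv2.imwrite('pics/w9.png',cv2.resize(out,(800,600),interpolation=cv2.INTER_CUBIC))
E
```

```text
t 29.33 p [0.5445 0.2277 0.2219] yawy -1.371 tilt [ 0.001  0.001 -1.   ] F [-0.4 -0.9 -2.7] w 0.234 q [-0.29  0.36 -0.27  1.76  0.11  1.03 -1.97]
[[96.0, 107.0], [211.0, 106.0], [221.0, 280.0], [125.0, 279.0]]
```

View pics/w9.png

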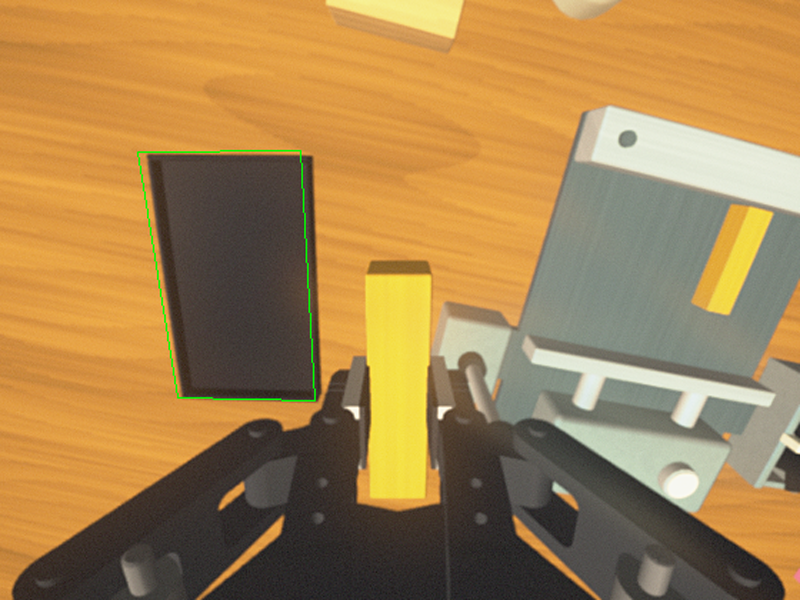

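```bash
python3 - <<'E'
from h import *
W=cal('wrist')
L=np.array([[.11,.065,.02],[.11,-.065,.02],[-.11,-.065,.02],[-.11,.065,.02]])
u=np.array([[148,155],[312,157],[319,401],[181,397]])*.7
p,r=fit([.498,.358,.19],[(W,L,u)]);print(p,r.round(1).tolist())
a=se2(p,[[.05,0,0],[-.05,0,0]]);print(a.round(4).tolist())
for t in a:print(go([t[0],t[1],.15],-np.pi/2+p[2]))
E
```

```text
[0.49704882 0.35205905 0.16513871] [[0.1, -1.3], [-0.2, -0.5], [-0.2, 1.9], [0.3, 1.3]]
[[0.5464, 0.3603, 0.0], [0.4477, 0.3438, 0.0]]
[array([ 0.129, -0.666,  0.359]), array([ 0.0003, -0.0008,  0.01  ])]
[array([-0.371, -0.681,  0.358]), array([ 0.0003, -0.0008,  0.01  ])]
```

>>> jog_arm(
  plan=[
    {"x": 0.05, "y": -0.2, "z": 0, "wx": 0, "wy": 0, "wz": 0.008},
    {"x": 0.1, "y": -0.4, "z": 0, "wx": 0, "wy": 0, "wz": 0.008},
    {"x": 0.132, "y": -0.67, "z": 0, "wx": 0, "wy": 0, "wz": 0.008},
    {"x": 0.132, "y": -0.67, "z": 0.2, "wx": 0, "wy": 0, "wz": 0.008},
    {"x": 0.132, "y": -0.67, "z": 0.4, "wx": 0, "wy": 0, "wz": 0.008},
    {"x": 0.132, "y": -0.67, "z": 0.6, "wx": 0, "wy": 0, "wz": 0.008},
    {"x": 0.132, "y": -0.67, "z": 0.75, "wx": 0, "wy": 0, "wz": 0.008},
    {"x": 0.132, "y": -0.67, "z": 0.8, "wx": 0, "wy": 0, "wz": 0.008},
    {"x": 0.132, "y": -0.67, "z": 0.8, "wx": 0, "wy": 0, "wz": 0.008},
    {"x": 0.132, "y": -0.67, "z": 0.8, "wx": 0, "wy": 0, "wz": 0.008},
  ],
)

```text
t: 30.22
eef_pos: [0.5482, 0.3611, 0.0629]
tool_rot: [0.0, 0.996, 0.085, 0.002]
contact_force: [-0.8, 0.4, -2.7]
gripper_width: 0.233
```

```bash
python3 - <<'E'
from h import *
st();print(go([.5465,.361,.0155],-np.pi/2+.17))
E
```

```text
t 30.22 p [0.5482 0.3611 0.0629] yawy -1.401 tilt [ 0.004  0.    -1.   ] F [-0.8  0.4 -2.7] w 0.233 q [-0.5   0.64 -0.25  1.71  0.21  0.81 -2.25]
[array([-0.009, -0.001,  0.237]), array([ 0.0002, -0.0012,  0.0001])]
```

>>> jog_arm(
  plan=[
    {"x": -0.009, "y": 0, "z": 0.1, "wx": 0, "wy": -0.001, "wz": 0},
    {"x": -0.009, "y": 0, "z": 0.18, "wx": 0, "wy": -0.001, "wz": 0},
    {"x": -0.009, "y": 0, "z": 0.225, "wx": 0, "wy": -0.001, "wz": 0},
    {"x": -0.009, "y": 0, "z": 0.245, "wx": 0, "wy": -0.001, "wz": 0},
    {"x": -0.009, "y": 0, "z": 0.245, "wx": 0, "wy": -0.001, "wz": 0},
    {"x": -0.009, "y": 0, "z": 0.245, "wx": 0, "wy": -0.001, "wz": 0},
  ],
)

```text
t: 30.72
eef_pos: [0.5479, 0.3616, 0.0157]
tool_rot: [-0.001, 0.996, 0.085, 0.002]
contact_force: [0.7, 0.8, -3.0]
gripper_width: 0.231
```

>>> jog_arm(
  plan=[
    {"x": 0, "y": 0, "z": 0, "wx": 0, "wy": 0, "wz": 0},
    {"x": 0, "y": 0, "z": 0, "wx": 0, "wy": 0, "wz": 0},
    {"x": 0, "y": 0, "z": 0, "wx": 0, "wy": 0, "wz": 0},
    {"x": 0, "y": 0, "z": -0.01, "wx": 0, "wy": 0, "wz": 0},
    {"x": 0, "y": 0, "z": -0.1, "wx": 0, "wy": 0, "wz": 0},
    {"x": 0, "y": 0, "z": -0.3, "wx": 0, "wy": 0, "wz": 0},
    {"x": 0, "y": 0, "z": -0.5, "wx": 0, "wy": 0, "wz": 0},
    {"x": 0, "y": 0, "z": -0.7, "wx": 0, "wy": 0, "wz": 0},
    {"x": 0, "y": 0.1, "z": -0.9, "wx": 0, "wy": 0, "wz": 0},
    {"x": -0.1, "y": 0.3, "z": -1, "wx": 0, "wy": 0, "wz": 0},
    {"x": -0.2, "y": 0.5, "z": -1, "wx": 0, "wy": 0, "wz": 0.02},
    {"x": -0.2, "y": 0.7, "z": -1, "wx": 0, "wy": 0, "wz": 0.04},
  ],
  hand=0.0,
)

```text
t: 31.72
eef_pos: [0.5293, 0.2265, 0.2179]
tool_rot: [-0.002, 1.0, 0.023, 0.003]
contact_force: [0.1, 0.6, -0.2]
gripper_width: 0.501
```

```bash
python3 - <<'E'
from h import *
st();bars(z=.027)
print(go([.54,-.012,.22],-np.pi/2+.003))
E
```

```text
t 31.72 p [0.5293 0.2265 0.2179] yawy -1.526 tilt [ 0.006  0.004 -1.   ] F [ 0.1  0.6 -0.2] w 0.501 q [-0.31  0.34 -0.25  1.8   0.1   1.   -2.13]
[(0.3639, -0.0245, 28, 23, np.float64(1.574)), (0.5525, 0.3414, 90, 29, np.float64(0.151)), (0.6002, -0.0678, 92, 36, np.float64(3.118))]
[array([ 0.008,  1.132, -0.011]), array([ 0.0014, -0.0016,  0.0084])]
```

>>> jog_arm(
  plan=[
    {"x": 0.008, "y": 0.2, "z": 0, "wx": 0.001, "wy": -0.0016, "wz": 0.0084},
    {"x": 0.008, "y": 0.4, "z": 0, "wx": 0.001, "wy": -0.0016, "wz": 0.0084},
    {"x": 0.008, "y": 0.6, "z": 0, "wx": 0.001, "wy": -0.0016, "wz": 0.0084},
    {"x": 0.008, "y": 0.8, "z": 0, "wx": 0.001, "wy": -0.0016, "wz": 0.0084},
    {"x": 0.008, "y": 1, "z": 0, "wx": 0.001, "wy": -0.0016, "wz": 0.0084},
    {"x": 0.008, "y": 1, "z": 0, "wx": 0.001, "wy": -0.0016, "wz": 0.0084},
    {"x": 0.008, "y": 1, "z": 0, "wx": 0.001, "wy": -0.0016, "wz": 0.0084},
    {"x": 0.008, "y": 1, "z": 0, "wx": 0.001, "wy": -0.0016, "wz": 0.0084},
  ],
  hand=0.2,
)

```text
t: 32.43
eef_pos: [0.5394, 0.0149, 0.2179]
tool_rot: [0.0, 1.0, 0.001, 0.0]
contact_force: [0.1, 0.3, -0.0]
gripper_width: 0.601
```

```bash
python3 - <<'E'
from h import *
st();_,b=bars(z=.034)
print(go([.604,-.048,.0185],-np.pi/2+.002))
S=cal('scene');cams.read_camera('scene');print([(ray(S,[r['location']],.02)[0].round(3).tolist(),round(r['confidence'],2)) for r in finder.place_of('scene','bar1')][:5])
E
```

```text
t 32.43 p [0.5394 0.0149 0.2179] yawy -1.568 tilt [ 0.    -0.001 -1.   ] F [ 0.1  0.3 -0. ] w 0.601 q [-0.01  0.28 -0.16  1.89  0.05  0.98 -1.76]
[(0.3701, 0.0373, 26, 25, np.float64(0.394)), (0.5223, 0.3411, 45, 18, np.float64(2.859)), (0.6038, -0.0461, 89, 23, np.float64(0.003))]
[array([0.321, 0.321, 0.997]), array([ 0.0001, -0.    ,  0.0009])]
[([0.528, 0.367, 0.02], 0.76), ([0.609, -0.057, 0.02], 0.74), ([0.344, -0.512, 0.02], 0.72), ([0.295, -0.356, 0.02], 0.47)]
```

>>> jog_arm(
  plan=[
    {"x": 0.16, "y": 0.16, "z": 0.1, "wx": 0, "wy": 0, "wz": 0.001},
    {"x": 0.318, "y": 0.316, "z": 0.2, "wx": 0, "wy": 0, "wz": 0.001},
    {"x": 0.318, "y": 0.316, "z": 0.35, "wx": 0, "wy": 0, "wz": 0.001},
    {"x": 0.318, "y": 0.316, "z": 0.5, "wx": 0, "wy": 0, "wz": 0.001},
    {"x": 0.318, "y": 0.316, "z": 0.65, "wx": 0, "wy": 0, "wz": 0.001},
    {"x": 0.318, "y": 0.316, "z": 0.8, "wx": 0, "wy": 0, "wz": 0.001},
    {"x": 0.318, "y": 0.316, "z": 0.9, "wx": 0, "wy": 0, "wz": 0.001},
    {"x": 0.318, "y": 0.316, "z": 0.96, "wx": 0, "wy": 0, "wz": 0.001},
    {"x": 0.318, "y": 0.316, "z": 0.985, "wx": 0, "wy": 0, "wz": 0.001},
    {"x": 0.318, "y": 0.316, "z": 0.985, "wx": 0, "wy": 0, "wz": 0.001},
    {"x": 0.318, "y": 0.316, "z": 0.985, "wx": 0, "wy": 0, "wz": 0.001},
  ],
)

```text
t: 33.5
eef_pos: [0.6042, -0.0457, 0.0217]
tool_rot: [0.0, 1.0, 0.002, 0.001]
contact_force: [-0.0, -0.2, 0.3]
gripper_width: 0.599
```

>>> jog_arm(
  plan=[
    {"x": 0, "y": 0, "z": 0, "wx": 0, "wy": 0, "wz": 0},
    {"x": 0, "y": 0, "z": 0, "wx": 0, "wy": 0, "wz": 0},
    {"x": 0, "y": 0, "z": 0, "wx": 0, "wy": 0, "wz": 0},
    {"x": 0, "y": 0, "z": 0, "wx": 0, "wy": 0, "wz": 0},
    {"x": 0, "y": 0, "z": 0, "wx": 0, "wy": 0, "wz": 0},
    {"x": 0, "y": 0, "z": 0, "wx": 0, "wy": 0, "wz": 0},
  ],
  hand=-1,
  grip_force=80,
)

```text
t: 34.0
eef_pos: [0.6056, -0.0461, 0.0237]
tool_rot: [0.0, 1.0, 0.002, 0.002]
contact_force: [-2.1, -0.6, 7.8]
gripper_width: 0.227
```

>>> jog_arm(
  plan=[
    {"x": 0, "y": 0, "z": -0.1, "wx": 0, "wy": 0, "wz": 0},
    {"x": 0, "y": 0, "z": -0.25, "wx": 0, "wy": 0, "wz": 0},
    {"x": 0, "y": 0, "z": -0.45, "wx": 0, "wy": 0, "wz": 0},
    {"x": 0, "y": 0, "z": -0.65, "wx": 0, "wy": 0, "wz": 0},
    {"x": 0, "y": 0, "z": -0.85, "wx": 0, "wy": 0, "wz": 0},
    {"x": 0, "y": -0.2, "z": -1, "wx": 0, "wy": 0, "wz": -0.02},
    {"x": 0, "y": -0.4, "z": -1, "wx": 0, "wy": 0, "wz": -0.05},
    {"x": 0, "y": -0.6, "z": -1, "wx": 0, "wy": 0, "wz": -0.05},
    {"x": 0, "y": -0.8, "z": -1, "wx": 0, "wy": 0, "wz": -0.05},
    {"x": -0.1, "y": -1, "z": -1, "wx": 0, "wy": 0, "wz": -0.05},
    {"x": -0.2, "y": -1, "z": -1, "wx": 0, "wy": 0, "wz": -0.05},
    {"x": -0.2, "y": -1, "z": -1, "wx": 0, "wy": 0, "wz": -0.05},
  ],
)

```text
t: 35.0
eef_pos: [0.5587, 0.159, 0.2229]
tool_rot: [-0.0, 0.996, 0.085, 0.0]
contact_force: [-0.4, -0.9, -5.3]
gripper_width: 0.231
```

```bash
python3 - <<'E'
from h import *
st();bars(z=.027)
print(go([.448,.3445,.2],-np.pi/2+.17))
E
```

```text
t 35.0 p [0.5587 0.159  0.2229] yawy -1.402 tilt [ 0.  0. -1.] F [-0.4 -0.9 -5.3] w 0.231 q [-0.2   0.34 -0.23  1.78  0.09  1.03 -1.87]
[(0.4382, 0.1348, 228, 56, np.float64(0.166)), (0.5508, 0.3563, 90, 24, np.float64(0.164))]
[array([-0.403, -1.022,  0.114]), array([ 0.0004, -0.0007, -0.0014])]
```

>>> jog_arm(
  plan=[
    {"x": 0, "y": -0.2, "z": 0, "wx": 0, "wy": 0, "wz": -0.001},
    {"x": 0, "y": -0.4, "z": 0, "wx": 0, "wy": 0, "wz": -0.001},
    {"x": 0, "y": -0.6, "z": 0, "wx": 0, "wy": 0, "wz": -0.001},
    {"x": -0.1, "y": -0.8, "z": 0, "wx": 0, "wy": 0, "wz": -0.001},
    {"x": -0.25, "y": -1, "z": 0, "wx": 0, "wy": 0, "wz": -0.001},
    {"x": -0.4, "y": -1, "z": 0.1, "wx": 0, "wy": 0, "wz": -0.001},
    {"x": -0.41, "y": -1, "z": 0.3, "wx": 0, "wy": 0, "wz": -0.001},
    {"x": -0.41, "y": -1, "z": 0.5, "wx": 0, "wy": 0, "wz": -0.001},
    {"x": -0.41, "y": -1, "z": 0.7, "wx": 0, "wy": 0, "wz": -0.001},
    {"x": -0.41, "y": -1, "z": 0.8, "wx": 0, "wy": 0, "wz": -0.001},
    {"x": -0.41, "y": -1, "z": 0.8, "wx": 0, "wy": 0, "wz": -0.001},
    {"x": -0.41, "y": -1, "z": 0.8, "wx": 0, "wy": 0, "wz": -0.001},
  ],
)

```text
t: 36.05
eef_pos: [0.4479, 0.3389, 0.0622]
tool_rot: [0.001, 0.996, 0.084, 0.0]
contact_force: [-0.0, 1.1, -3.0]
gripper_width: 0.228
```

```bash
python3 - <<'E'
from h import *
st();bars(z=.027)
print(go([.447,.3445,.0155],-np.pi/2+.17))
E
```

```text
t 36.05 p [0.4479 0.3389 0.0622] yawy -1.403 tilt [ 0.001 -0.002 -1.   ] F [-0.   1.1 -3. ] w 0.228 q [-0.55  0.53 -0.27  1.95  0.22  0.7  -2.35]
[(0.4193, 0.3344, 121, 30, np.float64(0.172)), (0.5434, 0.3615, 80, 23, np.float64(0.166))]
[array([-0.006, -0.024,  0.241]), array([ 0.0002, -0.0011, -0.0008])]
```

>>> jog_arm(
  plan=[
    {"x": -0.006, "y": -0.024, "z": 0.1, "wx": 0, "wy": -0.001, "wz": 0},
    {"x": -0.006, "y": -0.024, "z": 0.18, "wx": 0, "wy": -0.001, "wz": 0},
    {"x": -0.006, "y": -0.024, "z": 0.225, "wx": 0, "wy": -0.001, "wz": 0},
    {"x": -0.006, "y": -0.024, "z": 0.243, "wx": 0, "wy": -0.001, "wz": 0},
    {"x": -0.006, "y": -0.024, "z": 0.243, "wx": 0, "wy": -0.001, "wz": 0},
    {"x": -0.006, "y": -0.024, "z": 0.243, "wx": 0, "wy": -0.001, "wz": 0},
  ],
)

```text
t: 36.6
eef_pos: [0.4482, 0.3453, 0.0168]
tool_rot: [-0.0, 0.997, 0.084, 0.001]
contact_force: [-0.1, 0.5, -3.4]
gripper_width: 0.23
```

>>> jog_arm(
  plan=[
    {"x": 0, "y": 0, "z": 0, "wx": 0, "wy": 0, "wz": 0},
    {"x": 0, "y": 0, "z": 0, "wx": 0, "wy": 0, "wz": 0},
    {"x": 0, "y": 0, "z": 0, "wx": 0, "wy": 0, "wz": 0},
    {"x": 0, "y": 0, "z": -0.01, "wx": 0, "wy": 0, "wz": 0},
    {"x": 0, "y": 0, "z": -0.1, "wx": 0, "wy": 0, "wz": 0},
    {"x": 0, "y": 0, "z": -0.3, "wx": 0, "wy": 0, "wz": 0},
    {"x": 0, "y": 0, "z": -0.5, "wx": 0, "wy": 0, "wz": 0},
    {"x": 0, "y": 0, "z": -0.7, "wx": 0, "wy": 0, "wz": 0},
    {"x": 0, "y": 0, "z": -0.9, "wx": 0, "wy": 0, "wz": 0},
    {"x": 0, "y": 0.1, "z": -1, "wx": 0, "wy": 0, "wz": 0},
    {"x": -0.1, "y": 0.2, "z": -1, "wx": 0, "wy": 0, "wz": 0},
    {"x": -0.1, "y": 0.2, "z": -1, "wx": 0, "wy": 0, "wz": 0},
  ],
  hand=0.0,
)

```text
t: 37.6
eef_pos: [0.4338, 0.2985, 0.2182]
tool_rot: [0.0, 0.997, 0.082, 0.002]
contact_force: [-0.1, -0.7, -1.1]
gripper_width: 0.502
```

```bash
python3 - <<'E'
from h import *
st();im,_=bars(z=.027)
s=cams.read_camera('side')[155:400,140:350,::-1]
b=cv2.resize(im[:,:,::-1],(400,300));a=cv2.resize(s,(400,467),interpolation=cv2.INTER_CUBIC)
o=np.zeros((467,800,3),np.uint8);o[:,:400]=a;o[:300,400:]=b;cv2.imwrite('pics/z.png',o)
E
```

```text
t 37.6 p [0.4338 0.2985 0.2182] yawy -1.406 tilt [ 0.004 -0.001 -1.   ] F [-0.1 -0.7 -1.1] w 0.502 q [-0.45  0.27 -0.32  1.91  0.1   0.98 -2.23]
[(0.3894, -0.028, 26, 26, np.float64(2.682)), (0.447, 0.3459, 91, 23, np.float64(0.166)), (0.5464, 0.3621, 90, 24, np.float64(0.164))]
```

View pics/z.png

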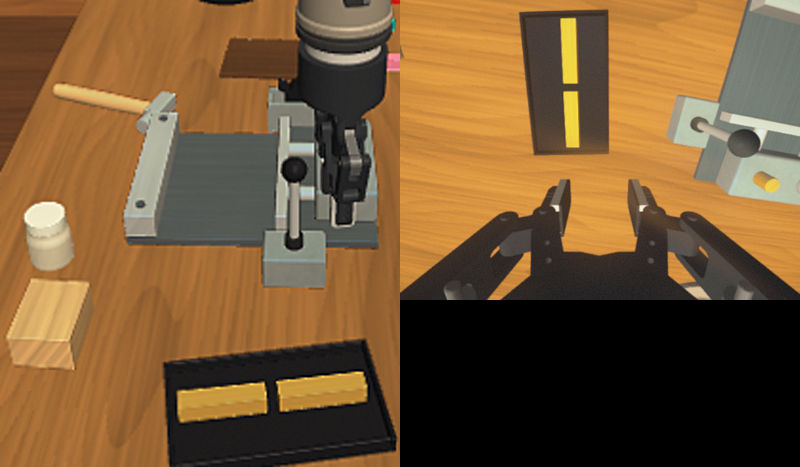

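```bash
python3 - <<'E'
from h import *
S=cal('scene');im=cams.read_camera('scene');p=[.5752,-.0125,.004]
for a in(-.3,-.15,0,.15,.3):
    print(a,proj(S,se2(p,[[-.115+.045*np.sin(a),-.165,.045+.045*np.cos(a)]]))[0].round(1))
u=proj(S,se2(p,[[-.115,-.165,.09]]))[0].astype(int)
c=im[u[1]-15:u[1]+10,u[0]-14:u[0]+14];m=cv2.inRange(cv2.cvtColor(c,cv2.COLOR_RGB2HSV),(0,0,185),(180,70,255))
for r in m:print(''.join('#' if v else '.' for v in r))
print(u-[14,15])
E
```

```text
-0.3 [223.7 225.8]
-0.15 [224.6 226.6]
0 [225.6 227.7]
0.15 [226.6 229.2]
0.3 [227.6 230.9]
............................
............................
............................
............................
............................
............................
............................
............................
............................
............................
............................
............................
............................
.............#..###.........
...........#######..........
...........#####............
............................
............................
............................
..##..................###...
......................###...
......................###...
............................
........##..................
......#####.................
[211 212]
```

```bash
python3 -c "
from station import bot,monitor
print(monitor.get_obs()['t'],bot.hand_in())"
```

```text
the job is handed in; nothing more can be done
37.75 None
```

I finished the job and handed it in at 37.75 s of robot time. There is no verdict, so the results below are my own checks.

- **Wheel:** I rolled it in three strokes until the white ridge stood between the pointers. The wrist picture taken right after put it about 0.04 rad short of upright. A last look with the scene camera agreed, though only coarsely.
- **Bars on the bed:** Two bars were present. One was knocked about 3 cm on the board before I reached it, so I found it again. Both lay flat and straight on the bed, about 70 mm apart.
- **Press:** I held the lever at its stop for about 4 s. The force jumped to about 24 N and the tool's position matched the stop angle of 0.45 rad. Both bars ended square at the anvil, about 30 mm past the bed's centre. The lever was upright again afterwards.
- **Tray:** Both bars lie flat, end to end along the tray's long side, at (0.447, 0.346) and (0.546, 0.362) m, clear of the walls.
- **Other things:** I kept clear of the hammer, jar and wooden block, and they looked in place in the last picture, by eye only. The robot was up and clear of everything when I handed in.

**Check that disagreed:** while the arm was still moving, one reading put the first tray bar about 2 cm off. A rough network reading from the scene camera also put it about 2 cm off. Two later readings and the final picture put it where I had laid it.

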